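# Load the hot die warmer in the records office

### The job

Load the die warmer: with the two-pronged lid lifter from its stand, lift the hot lid off by its loop handle, keeping it level, set it down squarely on the cork mat, hang the lifter back on its stand to free your hand, and lay every metal blank on the bench flat and fully home in the recess of its own outline and size. Then put the lid back with the lifter, fully down over the block, and hang the lifter back on its stand. The lid is hot: neither gripper nor arm may touch it, never tip or drop it, and leave the other things on the bench where they are; a blank may get knocked aside while you work, so check.

Things in the scene. Friction and masses are not known exactly. Their poses are not given: they have to be found in the camera images.
- lid: Hot lid, about 0.45 kg: plain steel square cover 196 x 196 mm, open below, skirt 45 mm deep and 5 mm thick (186 mm inside), flat top 51 mm above the origin, loop handle on top. Origin: centre of the skirt's lower edge plane, z up. It starts on the warmer, the skirt resting on the warmer's base around the block.
- lid_loop (a point): Middle of the loop handle's level bar, on its centre line, 101 mm above the lid's origin; axes as the lid's. The loop is a staple of 10 mm round bar: the bar runs along y between uprights at y = -50 and +50 mm. The opening, 90 mm wide and 45 mm high, can be entered along +x or -x.
- lifter: Lid lifter, 0.28 kg: wooden grip bar 20 (x) x 130 (y) x 24 (z) mm over two steel C-shaped prongs of 8 mm rod at y = -18 and +18 mm. Origin: centre of the grip bar, z up. Pinch the bar at its middle from above, closing along x. It starts hung in its stand, origin 137 mm above the bench, same yaw as the stand.
- lifter_seat (a point): Where a lifted loop bar's centre rests (bar along the lifter's y): 105 mm straight below the grip's origin, in the shallow V of the prongs. Prong centre line in the lifter's (x, z), mm: (0,-10), (-35,-32), (-35,-100), (0,-115), tip (22,-100). It opens towards +x.
- stand: Lifter stand, fixed: base 70 x 150 x 8 mm, two posts (40 x 12 mm) at y = -52 and +52 mm, saddles 125 mm above the bench between cheeks 32 mm apart that rise 16 mm, then flare to 157 mm. Origin: underside centre. Hung, the lifter's bar lies along the stand's y on both saddles, its origin at 0, 0, 137 mm in this frame, either way round.
- warmer: Die warmer, fixed: grey base 214 x 214 x 20 mm, on it a dark steel block 170 x 170 mm, its top 45 mm above the bench, with four recesses. Origin: centre of the underside; x, y along its sides (yaw under 0.15 rad). Closed, the lid's origin is at 0, 0, 20 mm here, square with it, with 8 mm play each way. A seated blank stands 12 mm proud of the block, 8 mm under the lid.
- mat: Cork mat, fixed, 206 x 206 x 12 mm, where the lid is set down. Origin: centre of the underside. Mat and warmer lie side by side, either one to the left.
- recess_disc_large (a point): Round recess for the 60 mm disc. It lies at the centre of the recess's floor, axes parallel to the warmer's; the recess is 8 mm deep, 3 mm wider than its blank, with a 2 mm chamfer at the mouth.
- recess_disc_small (a point): Round recess for the 42 mm disc. It lies at the centre of the recess's floor, axes parallel to the warmer's; the recess is 8 mm deep, 3 mm wider than its blank, with a 2 mm chamfer at the mouth.
- recess_plate_square (a point): Square recess for the 50 mm square blank. It lies at the centre of the recess's floor, axes parallel to the warmer's; the recess is 8 mm deep, 3 mm wider than its blank, with a 2 mm chamfer at the mouth.
- recess_plate_oblong (a point): Oblong recess for the 36 x 62 mm blank, its long side along the warmer's y axis. It lies at the centre of the recess's floor, axes parallel to the warmer's; the recess is 8 mm deep, 3 mm wider than its blank, with a 2 mm chamfer at the mouth.
- disc_large: Round blank, 60 mm across. Plain aluminium, 20 mm thick, lying flat; origin at the centre of its underside, z up. May be absent (None).
- disc_small: Round blank, 42 mm across. Plain aluminium, 20 mm thick, lying flat; origin at the centre of its underside, z up. May be absent (None).
- plate_square: Square blank, 50 x 50 mm, sides along its x and y. Plain aluminium, 20 mm thick, lying flat; origin at the centre of its underside, z up. May be absent (None).
- plate_oblong: Oblong blank, 36 mm along its x, 62 mm along its y. Plain aluminium, 20 mm thick, lying flat; origin at the centre of its underside, z up. May be absent (None).
- mug: Bystander, not part of the job: white china mug, 76 mm across, 95 mm tall; origin centre of underside.
- tape: Bystander, not part of the job: roll of clear tape, 96 mm across, 25 mm tall, lying flat; origin centre of underside.
- stapler: Bystander, not part of the job: black stapler 130 x 36 mm, 46 mm tall; origin centre of underside.
- cleaner: Bystander, not part of the job: white capped bottle, 56 mm across, 130 mm tall; origin centre of underside.
There are look-alikes about, which are no part of the job. Leave any green look-alike of the lifter alone. Leave any pink look-alike of the disc_large alone.

How it is judged:
On the way, in this order (a step that is already met when the one before it is completed fails the run):
1. the lid hangs from the lifter, level (within 14 degrees) and clear of the warmer (contact force between lifter and lid above 1 N and height (world z) of lid above 0.07 m and angle between lid's own z axis and vertical below 0.25 rad), for 0.2 s.
2. the lid rests flat on the cork mat (centre within 35 mm), free of the lifter (horizontal distance between lid and mat below 0.035 m and z of lid in the frame of mat below 0.017 m and angle between lid's own z axis and vertical below 0.05 rad and contact force between lifter and lid below 0.1 N), for 0.2 s.
3. with the lid still on the mat and the lifter hung up, every blank is seated in its own recess (horizontal distance between disc_large and recess_disc_large below 0.005 m and z of disc_large in the frame of recess_disc_large below 0.003 m and angle between each of disc_large, plate_oblong, plate_square, disc_small's own z axis and vertical below 0.08 rad and horizontal distance between plate_oblong and recess_plate_oblong below 0.005 m and z of plate_oblong in the frame of recess_plate_oblong below 0.003 m and horizontal distance between plate_square and recess_plate_square below 0.005 m and z of plate_square in the frame of recess_plate_square below 0.003 m and horizontal distance between disc_small and recess_disc_small below 0.005 m and z of disc_small in the frame of recess_disc_small below 0.003 m and horizontal distance between lid and mat below 0.035 m and z of lid in the frame of mat below 0.017 m and angle between lid's own z axis and vertical below 0.05 rad and horizontal distance between lifter and stand below 0.022 m and z of lifter in the frame of stand between 0.132 and 0.142 m and angle between lifter's own z axis and vertical below 0.2 rad and linear speed of lifter below 0.03 m/s), for 0.2 s.
4. the lid hangs from the lifter again, level and clear of mat and warmer (contact force between lifter and lid above 1 N and height (world z) of lid above 0.06 m and angle between lid's own z axis and vertical below 0.25 rad), for 0.2 s.
5. the lid is fully down over the block, free of the lifter (horizontal distance between lid and warmer below 0.013 m and z of lid in the frame of warmer below 0.024 m and angle between lid's own z axis and vertical below 0.04 rad and contact force between lifter and lid below 0.1 N), for 0.2 s.
At the end, for the whole second after the job is handed in: Every blank present lies flat in its own recess (centre within 5 mm, under 3 mm off the floor), the lid is fully down over the block (centre within 13 mm, under 4 mm off the base, level), and the lifter hangs upright in its stand (centre within 22 mm), off the lid; all at rest (all of step 5 and horizontal distance between disc_large and recess_disc_large below 0.005 m and z of disc_large in the frame of recess_disc_large below 0.003 m and angle between each of disc_large, plate_oblong, plate_square, disc_small's own z axis and vertical below 0.08 rad and horizontal distance between plate_oblong and recess_plate_oblong below 0.005 m and z of plate_oblong in the frame of recess_plate_oblong below 0.003 m and horizontal distance between plate_square and recess_plate_square below 0.005 m and z of plate_square in the frame of recess_plate_square below 0.003 m and horizontal distance between disc_small and recess_disc_small below 0.005 m and z of disc_small in the frame of recess_disc_small below 0.003 m and horizontal distance between lifter and stand below 0.022 m and z of lifter in the frame of stand between 0.132 and 0.142 m and angle between lifter's own z axis and vertical below 0.2 rad and linear speed of each of lifter, lid below 0.03 m/s); the robot touches nothing.
It fails at once if the gripper or the arm touches the hot lid (contact force between any of the fingers, the arm and lid above 0.5 N).
It fails at once if the lid is tipped by more than 23 degrees (angle between lid's own z axis and vertical above 0.4 rad).
It fails at once if the lid is dropped (faster than 0.8 m/s) (linear speed of lid above 0.8 m/s).
It fails at once if a bystander is pushed more than 40 mm or knocked over (distance of any of mug, tape, stapler, cleaner from where it was at the start of the episode above 0.04 m or angle between any of mug, tape, stapler, cleaner's own z axis and vertical above 0.5 rad).
Of disc_large, plate_oblong, plate_square, disc_small only 2 to 4 are there at a start; the rules pass over those that are not, and their reading is None.
At some moment in a run one of disc_large, plate_oblong, plate_square, disc_small may be knocked a few centimetres aside while the robot is not near it.
It also fails if it takes over 210 s, if anything falls off the work surface, if the arm or the gripper's body presses on something with over 40 N, if the wrist force passes 120 N, or if a joint passes its speed limit or range.

### The arm

A 6-joint arm with a two-finger parallel gripper is mounted at the origin on the work surface. World frame = base frame: x ahead of the robot, y to its left, z up, the work surface at z = 0. Lengths are in m, angles in rad, forces in N, time in s.
With the tool pointing down it reaches from about 0.35 to 0.775 m from the base axis. Payload 5.5 kg.
Tool frame: the origin (TCP) lies between the finger pads; the fingertips stand 8 mm ahead of it and the grasp point (between the pads) lies 11 mm behind it; z points along the fingers, y is the line along which they close (so a half turn about z gives the same grasp; the last joint's range is limited). The gripper opens to 85 mm and grips with 20 to 120 N. Pads are 22 mm wide; open, the fingers measure 114 mm over their backs; the gripper's body (76 mm by 85 mm) begins 54 mm behind the grasp point. The pads swing forward as they close: fully open they stand 13 mm farther back than shut.
Start: joints at [-0.14, 0.313, 0.046, 1.304, 0, 1.431], TCP at [0.575, -0, 0.219] pointing down, gripper open.
Joint ranges: [-2.76, 2.76], [-0.86, 1.69], [-1.03, 1.26], [-2.2, 2.34], [-1.47, 1.5], [-3.14, 3.14]. Speed limits (rad/s): [2.57, 2.57, 3.14, 3.14, 3.14, 3.14].

### API

Orientations are given as a rotation vector (axis times angle).
In Python, from plant import ctrl gives the robot as it stands. The module is installed in compiled form; this text tells all that it offers.
- The arm moves only by the shell command python3 -m handwheel 'ROWS' [FORCE]. ROWS is JSON, a list of rows, each an object with "dr": the turn, a rotation vector about the tool's x, y, z in degrees, a list of three; "translation": the shift along the tool's x, y, z in m, a list of three; "gripper": the gripper command: -1 is fully open, 1 is shut, values between are in proportion. In form: [{"dr": [rx, ry, rz], "translation": [x, y, z], "gripper": gripper}, ...]. A call has 1 to 10 rows; each row is the pose to reach, as a shift and turn from the pose commanded when the call began, along the tool's axes at that moment; what a row does not reach only later rows make up. A row lasts 1/12 s, in which the tool goes at most 41.7 mm and 7.16 degrees, less where a joint would pass 70% of its speed; a pose out of reach is approached as far as the arm can. A call with a gripper value outside its range is refused whole. The fingers move at their own pace and stop on an object; FORCE is the grip in N (left out, the last holds). Time passes only in rows, so rows that repeat a pose let the fingers close. It gives the time, the measured TCP pose, the force, the opening and the grip force at its end, in the units of the state.
- ctrl.sense(): the state, without advancing time (a new reading comes with each control period).
- ctrl.read_camera(name): name is "scene" or "side" or "wrist"; returns (picture, depth): 400x640x3 uint8, blue, green, red; 400x640 float32, m along the optical axis (not along the pixel's ray), 0 where there is no reading.
- ctrl.camera_params(name): a dict with "fx", "fy", "cx", "cy" (pixels), "eye" and "orientation" of the camera in the world; the wrist camera has in their place "mount" (4x4, takes a point from camera to tool coordinates, whose origin is the TCP and whose axes are the flange's). Camera axes: x right, y down, z forward; pixel columns grow to the right and rows downward; lengths in m; the calibration is good to about 2 mm. A picture is of the moment at which its call begins: read the wrist's pose just before it. camera_params takes no time and is no camera call.
- ctrl.close_job(): hands the job in; it is judged then, once.
Trained networks look in the newest picture that a camera, given by its name, has taken for a name from the list of things; names that differ only in an ending like _2 or _b are one class to them, and where a whole thing is asked for, a point or a joint stands for the part that bears it (a point fixed in the world has none). Each returns a list of dicts, best first, with "score" (0 to 1); they miss things now and then, are a little off and sometimes report something else, mostly with a low value. They report only what shows in the picture. A call takes as long as a camera call. They do not tell look-alikes from the thing itself.
- ctrl.boxes_of(thing, camera): "extent" ([left, top, right, bottom] in pixels, round what is visible of it).
The state is a dict: "time": time; "joint_positions": joint angles; "joint_velocities": joint speeds; "effort": joint torques, N m; "eef_pos": TCP position; "orientation": TCP orientation; "force": force on the tool from outside, world axes, zero at the start; "moment": the same for the moment, N m; "finger_gap": opening from 0.0 (shut) to 1.0 (fully open); "finger_force": force on a finger pad.
Only numpy, scipy, OpenCV 4.12 (cv2) and the standard library are available. Lean on these libraries where they do the work, as an engineer would, in place of code of your own. Each camera call takes 0.05 s, during which the arm holds its last target. There are 200 camera calls.

## Working session

There is one attempt and no reset: what is moved stays moved. The work goes in short steps, Python scripts to look and compute and a shell command to move; the robot and the scene stay as the last step left them, time stands still between calls to the robot, and variables do not carry over. Pictures are saved under pics/ and viewed, at most 14 in all, crops included, and the job is handed in when it is done.

```bash
mkdir -p pics; cat > h.py <<'E'
import numpy as np, cv2
from scipy.spatial.transform import Rotation as R
from plant import ctrl
def cam(name):
    s=ctrl.sense(); im,d=ctrl.read_camera(name); p=ctrl.camera_params(name)
    if 'mount' in p:
        T=np.eye(4); T[:3,:3]=R.from_rotvec(s['orientation']).as_matrix(); T[:3,3]=s['eef_pos']; T=T@np.array(p['mount'])
    else:
        T=np.eye(4); o=np.array(p['orientation']); T[:3,:3]=o if o.shape==(3,3) else R.from_rotvec(o).as_matrix(); T[:3,3]=p['eye']
    v,u=np.mgrid[:400,:640]
    P=np.stack([(u-p['cx'])/p['fx']*d,(v-p['cy'])/p['fy']*d,d],-1)@T[:3,:3].T+T[:3,3]
    P[d==0]=np.nan
    return im,d,P,T,p
def pix(T,p,X):
    q=(np.asarray(X,float)-T[:3,3])@T[:3,:3]
    return q[...,0]/q[...,2]*p['fx']+p['cx'], q[...,1]/q[...,2]*p['fy']+p['cy']
E
python3 - <<'E'
from h import *
print(ctrl.sense())
for n in ('scene','side'):
    im,d,P,T,p=cam(n); cv2.imwrite(f'pics/{n}0.png',im); np.save(f'{n}0.npy',P); print(n,T.round(3).tolist(),p['fx'])
    for t in 'lid lifter stand warmer mat disc_large disc_small plate_square plate_oblong mug tape stapler cleaner'.split():
        print(t,[(np.round(b['extent']).astype(int).tolist(),round(b['score'],2)) for b in ctrl.boxes_of(t,n)][:4])
print(np.array(ctrl.camera_params('wrist')['mount']).round(3).tolist())
E
```

```text
{'time': 0.0, 'joint_positions': array([-1.39557957e-01,  3.14014573e-01,  4.49582443e-02,  1.30356731e+00,
        3.38567543e-06,  1.43116836e+00]), 'joint_velocities': array([-2.22149430e-03,  1.79384401e-05, -1.11236854e-03,  6.33874782e-04,
       -1.64738281e-03, -1.29535256e-04]), 'effort': array([-2.90074182e-03, -4.80629075e+01,  2.98531097e+01,  1.95313990e-02,
       -3.83516899e-04, -4.27451073e-05]), 'eef_pos': array([5.74471079e-01, 8.99125829e-05, 2.18192329e-01]), 'orientation': array([-2.22033007e+00, -2.22048552e+00,  1.72244261e-03]), 'force': array([ 1.02194324,  0.13655834, -0.03697908]), 'moment': array([-0.02975002,  0.00909845, -0.03595606]), 'finger_force': 0.0, 'finger_gap': 0.999186801260024}
scene [[0.688, 0.458, -0.563, 1.135], [0.725, -0.414, 0.55, -0.722], [0.019, -0.787, -0.617, 0.816], [0.0, 0.0, 0.0, 1.0]] 363.32542019873193
lid [([219, 219, 255, 269], 0.69), ([292, 212, 386, 290], 0.61)]
lifter [([219, 220, 258, 268], 0.89), ([172, 307, 234, 372], 0.71)]
stand [([216, 217, 268, 289], 0.97)]
warmer [([288, 252, 385, 294], 0.9)]
mat [([335, 191, 344, 
[... 720 characters left out ...]
02, 130], 0.27)]
warmer [([312, 197, 410, 246], 0.96), ([333, 232, 390, 308], 0.16)]
mat [([275, 128, 354, 183], 0.93)]
disc_large [([269, 248, 285, 269], 0.88), ([274, 128, 354, 184], 0.6)]
disc_small [([240, 158, 258, 173], 0.71)]
plate_square [([279, 206, 304, 223], 0.54)]
plate_oblong [([259, 179, 280, 195], 0.77), ([226, 111, 248, 141], 0.29), ([315, 201, 409, 246], 0.19)]
mug [([315, 160, 407, 238], 0.74), ([226, 111, 247, 143], 0.6)]
tape [([288, 281, 324, 316], 0.91)]
stapler [([284, 106, 298, 132], 0.53)]
cleaner [([410, 223, 432, 262], 0.63), ([315, 198, 406, 243], 0.27)]
[[0.0, -0.965, -0.262, 0.066], [1.0, 0.001, -0.0, 0.001], [0.001, -0.262, 0.965, -0.155], [0.0, 0.0, 0.0, 1.0]]
```

View pics/scene0.png

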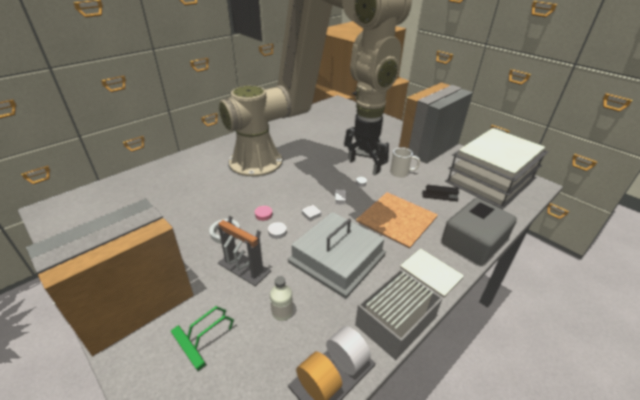

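View pics/side0.png

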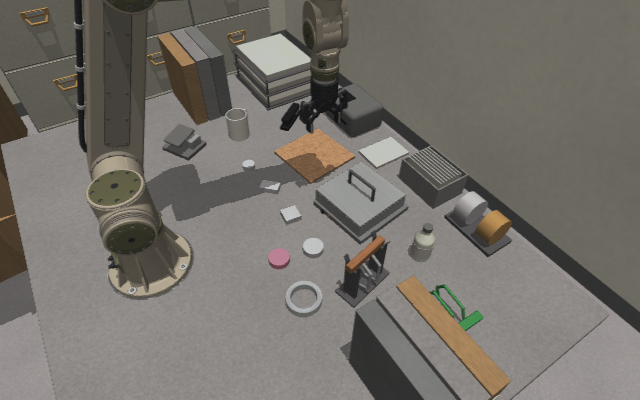

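Side picture: red-orange bar lifter on its stand (bar about (366,252)), green look-alike at (455,308), which I leave. The lid is at (361,195) with its loop at (362,184), the mat at (315,155). The aluminium large disc is at (313,247), with the pink look-alike at (279,258). Square is at (291,214), oblong (270,186), small disc (248,165), tape (304,297), mug (237,124), stapler (185,140), cleaner (424,243). Next I measure by depth.

```bash
python3 - <<'E'
from h import *
def rect(m,P,tag):
    X=P[m][:,:2].astype(np.float32); 
    if len(X)<8: print(tag,'few',len(X));return
    (c,wh,a)=cv2.minAreaRect(X*1000); print(tag,len(X),np.round(c,0),np.round(wh,0),round(a,1),'z',np.nanmedian(P[m][:,2]).round(4))
for n,boxes in (('side',dict(disc=[298,235,328,262],pink=[266,246,292,270],square=[277,202,306,226],oblong=[257,176,283,197],small=[239,156,259,175],tape=[283,278,326,318])),
                ('scene',dict(disc=[265,220,290,240],square=[300,203,323,222],oblong=[331,188,349,205],small=[353,175,370,188]))):
    P=np.load(n+'0.npy')
    for k,(a,b,c,d) in boxes.items():
        m=np.zeros(P.shape[:2],bool); m[b:d,a:c]=1; m&=(P[...,2]>.012)&(P[...,2]<.035); rect(m,P,n+' '+k)
    z=P[...,2]
    m=np.zeros_like(z,bool)
    if n=='side':
        m[150:245,310:410]=1; rect(m&(abs(z-.071)<.004),P,'lidtop'); rect(m&(z>.10)&(z<.14),P,'loop'); rect(m&(abs(z-.02)<.004),P,'base')
        m[:]=0; m[125:187,272:357]=1; rect(m&(abs(z-.012)<.004),P,'mat')
        m[:]=0; m[225:310,330:395]=1; rect(m&(z>.143)&(z<.17),P,'bar'); rect(m&(z>.12)&(z<.2),P,'barall')
        m[:]=0; m[218:265,405:440]=1; rect(m&(z>.05),P,'cleaner')
    else:
        m[205:295,285:390]=1; rect(m&(abs(z-.071)<.004),P,'lidtop'); rect(m&(z>.10)&(z<.14),P,'loop')
        m[:]=0; m[190:250,350:440]=1; rect(m&(abs(z-.012)<.004),P,'mat')
        m[:]=0; m[215:290,210:275]=1; rect(m&(z>.143)&(z<.17),P,'bar');rect(m&(abs(z-.008)<.004),P,'base')
E
python3 - <<'E'
import cv2
a=cv2.imread('pics/side0.png')[140:320,230:490]; cv2.imwrite('pics/c1.png',cv2.resize(a,None,fx=3,fy=3,interpolation=cv2.INTER_CUBIC))
E
```

```text
side disc 300 [ 407. -206.] [59. 57.] 84.1 z 0.02
side pink 317 [ 305. -185.] [61. 56.] 59.6 z 0.0194
side square 230 [416. -62.] [54. 52.] 84.8 z 0.0198
side oblong 185 [418.  79.] [42. 63.] 46.9 z 0.0196
side small 100 [406. 208.] [45. 40.] 39.2 z 0.0196
side tape 579 [ 298. -334.] [96. 94.] 57.3 z 0.0237
lidtop 2715 [ 680. -133.] [321. 199.] 7.5 z 0.0712
loop 149 [ 580. -237.] [298.  59.] 67.4 z 0.1238
base 653 [ 659. -109.] [422. 342.] 57.9 z 0.0195
mat 2127 [631. 137.] [334. 291.] 55.2 z 0.0124
bar 451 [ 458. -372.] [130.  54.] 12.6 z 0.1487
barall 674 [ 458. -372.] [130.  54.] 12.6 z 0.1472
cleaner 463 [ 653. -391.] [44. 56.] 43.2 z 0.0888
scene disc 205 [ 410. -208.] [55. 60.] 51.6 z 0.0199
scene square 168 [418. -64.] [53. 54.] 84.4 z 0.0197
scene oblong 118 [420.  77.] [34. 68.] 44.7 z 0.0197
scene small 69 [408. 205.] [41. 39.] 15.1 z 0.0196
lidtop 3028 [ 676. -137.] [306. 197.] 7.5 z 0.0711
loop 142 [ 639. -237.] [ 14. 297.] 10.2 z 0.1237
mat 2415 [621. 183.] [233. 329.] 17.2 z 0.0119
bar 365 [ 460. -375.] [133.  54.] 12.0 z 0.1489
base 631 [ 395. -336.] [204. 303.] 51.8 z 0.008
```

View pics/c1.png

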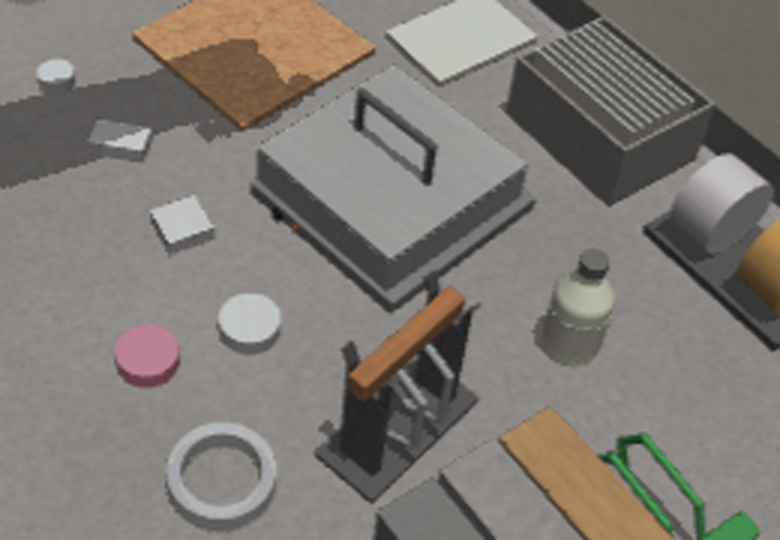

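Crop: the red-brown lifter bar runs from (350,383) to (463,298) in the stand with the prongs below. The loop bar runs from (360,95) to (432,150). The choice of the brown lifter and the plain disc at (250,320) is confirmed. I'll refine lid, mat and bar with connected components and find the prong side.

```bash
python3 - <<'E'
from h import *
S={n:np.load(n+'0.npy') for n in('side','scene')}
def near(P,c,r,z0,z1):
    return (np.hypot(P[...,0]-c[0],P[...,1]-c[1])<r)&(P[...,2]>z0)&(P[...,2]<z1)
def comp(m):
    n,l,st,_=cv2.connectedComponentsWithStats(m.astype(np.uint8)); return l==1+np.argmax(st[1:,4])
for n,P in S.items():
    for k,c,r,z0,z1 in (('lid',(.62,-.14),.2,.067,.075),('loop',(.62,-.14),.12,.105,.14),('mat',(.62,.13),.22,.008,.016),('bar',(.459,-.373),.1,.145,.152),('standbase',(.459,-.373),.1,.005,.012)):
        m=comp(near(P,c,r,z0,z1)); X=P[m]
        (cc,wh,a)=cv2.minAreaRect((X[:,:2]*1000).astype(np.float32)); print(n,k,len(X),np.round(cc),np.round(wh),round(a,1),X.mean(0).round(4), X[:,2].max().round(3))
    # prongs in bar frame
    m=near(P,(.459,-.373),.05,.015,.12); X=P[m]; a=np.deg2rad(12.3); e=np.array([np.cos(a),np.sin(a)]); f=np.array([np.sin(a),-np.cos(a)])
    D=X[:,:2]-[.459,-.373]; s=D@e; t=D@f
    q=abs(s)<.035
    H,_,_=np.histogram2d(X[q,2],t[q],bins=[np.arange(.01,.13,.015),np.arange(-.05,.051,.01)]); print(H[::-1].astype(int))
E
```

```text
side lid 2696 [ 620. -141.] [200. 199.] 8.0 [ 0.6145 -0.1485  0.0712] 0.075
side loop 126 [ 620. -142.] [ 11. 108.] 6.8 [ 0.6191 -0.1443  0.1224] 0.131
side mat 2075 [631. 143.] [212. 211.] 8.1 [0.6282 0.137  0.0123] 0.016
side bar 332 [ 458. -373.] [131.  20.] 12.4 [ 0.4555 -0.374   0.1486] 0.152
side standbase 414 [ 463. -372.] [152.  69.] 11.9 [ 0.4426 -0.3907  0.0082] 0.012
[[ 0  0  0  0  0  0 13 10  0  0]
 [ 0  0  0  0  0  0  2 19 28  0]
 [ 0  0  0  0  0  0  0  0 22  0]
 [ 0  0  0  0  0  0  0  0 18  0]
 [ 0  0  0  0  0  0  0  0 21  0]
 [ 0  0  0  1  0  0  0  1 21  0]
 [ 0  0  0 10 11 10 13 17  5  0]
 [ 0  0  0  0  2  1  0  0  0  0]]
scene lid 2996 [ 622. -144.] [197. 197.] 7.5 [ 0.6295 -0.1516  0.0711] 0.075
scene loop 129 [ 622. -143.] [ 10. 108.] 7.4 [ 0.6239 -0.1495  0.122 ] 0.129
scene mat 2323 [633. 140.] [207. 211.] 7.7 [0.6388 0.1333 0.0118] 0.016
scene bar 260 [ 460. -375.] [133.  22.] 12.9 [ 0.4626 -0.3758  0.1487] 0.152
scene standbase 435 [ 464. -376.] [150.  71.] 13.6 [ 0.4856 -0.3845  0.0082] 0.012
[[ 0  0  0  0  0  0 10 15  0  0]
 [ 0  0  0  0  0  0  1  9 31  2]
 [ 0  0  0  0  0  0  0  0 14  9]
 [ 0  0  0  0  0  0  0  0 15  7]
 [ 0  0  0  0  0  0  0  0 18  7]
 [ 0  0  1  2  0  0  0  0 15  8]
 [ 0  0  1  9 19  6 13 17  7  3]
 [ 0  0  0  0  1  5  0  0  0  0]]
```

```bash
cat >> h.py <<'E'
def plan(x,y,z,yaw):
    """tool frame shift and turn (deg) to TCP (x,y,z), tool down, tool y at world angle yaw (deg)"""
    s=ctrl.sense(); A=R.from_rotvec(s['orientation']); a=np.deg2rad(yaw)
    ty=np.array([np.cos(a),np.sin(a),0]); tz=np.array([0,0,-1.]); B=R.from_matrix(np.c_[np.cross(ty,tz),ty,tz])
    print('t',np.round(s['time'],2),'eef',s['eef_pos'].round(4),'gap',round(s['finger_gap'],3),'F',s['force'].round(1))
    print('translation',A.inv().apply(np.array([x,y,z])-s['eef_pos']).round(4),'dr',np.rad2deg((A.inv()*B).as_rotvec()).round(2),'j',s['joint_positions'].round(2))
E
python3 -m handwheel '[{"dr":[0,0,-7],"translation":[-0.04,-0.012,-0.03],"gripper":-1},{"dr":[0,0,-14],"translation":[-0.08,-0.024,-0.03],"gripper":-1},{"dr":[0,0,-21],"translation":[-0.12,-0.036,-0.03],"gripper":-1},{"dr":[0,0,-28],"translation":[-0.16,-0.048,-0.03],"gripper":-1},{"dr":[0,0,-35],"translation":[-0.2,-0.06,-0.03],"gripper":-1},{"dr":[0,0,-42],"translation":[-0.24,-0.072,-0.03],"gripper":-1},{"dr":[0,0,-49],"translation":[-0.28,-0.084,-0.03],"gripper":-1},{"dr":[0,0,-56],"translation":[-0.32,-0.096,-0.03],"gripper":-1},{"dr":[0,0,-63],"translation":[-0.35,-0.108,-0.03],"gripper":-1},{"dr":[0,0,-70],"translation":[-0.374,-0.115,-0.03],"gripper":-1}]'
python3 -c "
from h import *
plan(.459,-.374,.25,102.4)"
```

```text
time: 2.23
eef_pos: [0.4619, -0.3671, 0.2493]
orientation: [0.622, 3.079, -0.0]
force: [0.9, -0.3, -0.1]
finger_gap: 1.0
finger_force: 0.0
t 2.23 eef [ 0.4619 -0.3671  0.2493] gap 1.0 F [ 0.9 -0.3 -0.1]
translation [ 0.     -0.0075 -0.0007] dr [-1.000e-02  2.000e-02 -3.525e+01] j [-0.81  0.34  0.15  1.39  0.   -0.41]
```

```bash
python3 -m handwheel '[{"dr":[0,0,-7],"translation":[0,0,0],"gripper":-1},{"dr":[0,0,-14],"translation":[0,0,0],"gripper":-1},{"dr":[0,0,-21],"translation":[0,0,0],"gripper":-1},{"dr":[0,0,-28],"translation":[0,0,0],"gripper":-1},{"dr":[0,0,-32.4],"translation":[0,0,0],"gripper":-1},{"dr":[0,0,-32.4],"translation":[0,0,0],"gripper":-1},{"dr":[0,0,-32.4],"translation":[0,0,0],"gripper":-1}]' >/dev/null
python3 - <<'E'
from h import *
plan(.459,-.374,.126,102.4)
im,d,P,T,p=cam('wrist'); cv2.imwrite('pics/w1.png',im)
m=(P[...,2]>.143)&(P[...,2]<.153)&(np.hypot(P[...,0]-.459,P[...,1]+.374)<.09)
n,l,st,_=cv2.connectedComponentsWithStats(m.astype(np.uint8)); m=l==1+np.argmax(st[1:,4])
print(cv2.minAreaRect((P[m][:,:2]*1000).astype(np.float32)),m.sum(),np.median(P[m][:,2]))
E
```

```text
t 2.82 eef [ 0.4628 -0.3655  0.2491] gap 0.995 F [ 0.1 -0.6  0.4]
translation [ 0.0051 -0.0078  0.1231] dr [-0.    0.   -3.33] j [-0.8   0.34  0.15  1.39  0.   -0.96]
((459.7031555175781, -373.9842224121094), (129.3953399658203, 20.069820404052734), 12.567626953125) 2753 0.14914722165466376
```

View pics/w1.png

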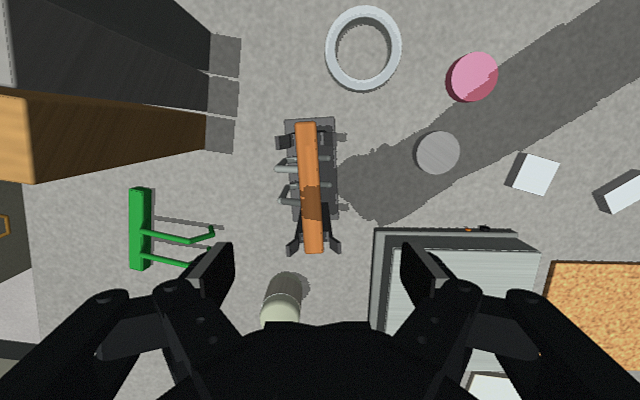

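Wrist picture: the brown bar is at (308,187), hung in the stand and clear between the fingers. The measured centre agrees with the earlier one. I'm going down to pinch it.

```bash
python3 -m handwheel '[{"dr":[0,0,-3.4],"translation":[0.0055,-0.008,0.02],"gripper":-1},{"dr":[0,0,-3.4],"translation":[0.0055,-0.008,0.05],"gripper":-1},{"dr":[0,0,-3.4],"translation":[0.0055,-0.008,0.08],"gripper":-1},{"dr":[0,0,-3.4],"translation":[0.0055,-0.008,0.105],"gripper":-1},{"dr":[0,0,-3.4],"translation":[0.0055,-0.008,0.12],"gripper":-1},{"dr":[0,0,-3.4],"translation":[0.0055,-0.008,0.123],"gripper":-1},{"dr":[0,0,-3.4],"translation":[0.0055,-0.008,0.123],"gripper":-1},{"dr":[0,0,-3.4],"translation":[0.0055,-0.008,0.123],"gripper":-1}]' 80
python3 -c "
from h import *
plan(.4597,-.374,.126,102.5)"
```

```text
time: 3.53
eef_pos: [0.4592, -0.3747, 0.1271]
orientation: [-0.344, 3.122, -0.002]
force: [0.7, -0.6, -0.2]
finger_gap: 1.001
finger_force: 0.0
t 3.53 eef [ 0.4592 -0.3747  0.1271] gap 1.001 F [ 0.7 -0.6 -0.2]
translation [-0.0007  0.0006  0.0011] dr [-0.06  0.04  0.07] j [-0.82  0.39 -0.08  1.11  0.   -1.04]
```

Close and lift.

```bash
python3 -m handwheel '[{"dr":[0,0,0],"translation":[0,0,0],"gripper":1},{"dr":[0,0,0],"translation":[0,0,0],"gripper":1},{"dr":[0,0,0],"translation":[0,0,0],"gripper":1},{"dr":[0,0,0],"translation":[0,0,0],"gripper":1},{"dr":[0,0,0],"translation":[0,0,0],"gripper":1},{"dr":[0,0,0],"translation":[0,0,0],"gripper":1},{"dr":[0,0,0],"translation":[0,0,0],"gripper":1},{"dr":[0,0,0],"translation":[0,0,0],"gripper":1},{"dr":[0,0,0],"translation":[0,0,0],"gripper":1}]' 90
python3 -m handwheel '[{"dr":[0,0,0],"translation":[0,0,-0.01],"gripper":1},{"dr":[0,0,0],"translation":[0,0,-0.03],"gripper":1},{"dr":[0,0,0],"translation":[0,0,-0.05],"gripper":1},{"dr":[0,0,0],"translation":[0,0,-0.075],"gripper":1},{"dr":[0,0,0],"translation":[0,0,-0.1],"gripper":1},{"dr":[0,0,0],"translation":[0,0,-0.125],"gripper":1},{"dr":[0,0,0],"translation":[0,0,-0.15],"gripper":1},{"dr":[0,0,0],"translation":[0,0,-0.165],"gripper":1},{"dr":[0,0,0],"translation":[0,0,-0.17],"gripper":1},{"dr":[0,0,0],"translation":[0,0,-0.17],"gripper":1}]'
python3 -c "
from h import *
plan(.52,-.155,.29,7.4)"
```

```text
time: 4.28
eef_pos: [0.4589, -0.3745, 0.1269]
orientation: [-0.345, 3.122, -0.001]
force: [-0.9, 1.6, 6.1]
finger_gap: 0.204
finger_force: 89.1
time: 5.12
eef_pos: [0.4591, -0.3747, 0.2973]
orientation: [-0.345, 3.121, -0.003]
force: [0.0, 0.0, -2.9]
finger_gap: 0.203
finger_force: 88.5
t 5.12 eef [ 0.4591 -0.3747  0.2973] gap 0.203 F [ 0.   0.  -2.9]
translation [-0.1074  0.2011  0.007 ] dr [-2.000e-02  1.300e-01  9.521e+01] j [-0.82  0.34  0.28  1.5   0.   -1.04]
```

```bash
python3 -m handwheel '[{"dr":[0,0,7],"translation":[-0.014,0.02,0],"gripper":1},{"dr":[0,0,14],"translation":[-0.029,0.04,0],"gripper":1},{"dr":[0,0,21],"translation":[-0.043,0.06,0],"gripper":1},{"dr":[0,0,28],"translation":[-0.057,0.08,0],"gripper":1},{"dr":[0,0,35],"translation":[-0.072,0.1,0],"gripper":1},{"dr":[0,0,42],"translation":[-0.086,0.12,0],"gripper":1},{"dr":[0,0,49],"translation":[-0.1,0.14,0],"gripper":1},{"dr":[0,0,56],"translation":[-0.115,0.16,0],"gripper":1},{"dr":[0,0,63],"translation":[-0.13,0.18,0],"gripper":1},{"dr":[0,0,69],"translation":[-0.1435,0.1973,0],"gripper":1}]'
python3 -c "
from h import *
plan(.5565,-.151,.29,7.4)"
```

```text
time: 5.95
eef_pos: [0.5552, -0.1486, 0.2939]
orientation: [-1.49, -2.761, 0.0]
force: [-0.3, -0.4, -2.3]
finger_gap: 0.198
finger_force: 88.6
t 5.95 eef [ 0.5552 -0.1486  0.2939] gap 0.198 F [-0.3 -0.4 -2.3]
translation [-0.0028 -0.0003  0.0039] dr [-0.14 -0.16 25.89] j [-0.4   0.31  0.22  1.49  0.    0.59]
```

```bash
python3 -m handwheel '[{"dr":[0,0,7],"translation":[-0.003,0,0.004],"gripper":1},{"dr":[0,0,14],"translation":[-0.003,0,0.004],"gripper":1},{"dr":[0,0,21],"translation":[-0.003,0,0.004],"gripper":1},{"dr":[-0.1,-0.1,25.9],"translation":[-0.003,0,0.004],"gripper":1},{"dr":[-0.1,-0.1,25.9],"translation":[-0.003,0,0.004],"gripper":1},{"dr":[-0.1,-0.1,25.9],"translation":[-0.003,0,0.004],"gripper":1},{"dr":[-0.1,-0.1,25.9],"translation":[-0.003,0,0.004],"gripper":1}]'
python3 - <<'E'
from h import *
plan(.5565,-.151,.191,7.4)
# lifter bar & lid loop in camera frames as they are now
for n in('scene','side','wrist'):
    im,d,P,T,p=cam(n); cv2.imwrite(f'pics/{n}_2.png',im)
    for k,c,r,z0,z1 in (('loop',(.62,-.142),.1,.115,.135),('lid',(.62,-.142),.2,.067,.075),('bar',(.5565,-.151),.09,.303,.316),('prong',(.5565,-.151),.06,.165,.22)):
        m=(np.hypot(P[...,0]-c[0],P[...,1]-c[1])<r)&(P[...,2]>z0)&(P[...,2]<z1)
        if m.sum()<10: continue
        nn,l,st,_=cv2.connectedComponentsWithStats(m.astype(np.uint8)); 
        if k!='prong': m=l==1+np.argmax(st[1:,4])
        print(n,k,m.sum(),[np.round(a,1) for a in cv2.minAreaRect((P[m][:,:2]*1000).astype(np.float32))],P[m][:,2].min().round(3),P[m][:,2].max().round(3))
E
```

```text
time: 6.53
eef_pos: [0.5568, -0.1528, 0.291]
orientation: [2.064, 2.368, 0.0]
force: [-0.2, 0.6, -2.3]
finger_gap: 0.204
finger_force: 88.7
t 6.53 eef [ 0.5568 -0.1528  0.291 ] gap 0.204 F [-0.2  0.6 -2.3]
translation [ 0.0019 -0.0001  0.1   ] dr [0.02 0.02 0.43] j [-0.41  0.31  0.22  1.48 -0.    1.03]
scene loop 111 [array([ 622.2, -143.7]), array([  9.9, 107.5]), np.float64(8.1)] 0.116 0.128
scene lid 2998 [array([ 621.4, -143.2]), array([197.5, 200.1]), np.float64(7.7)] 0.067 0.075
scene bar 240 [array([ 558.2, -158.1]), array([ 43.4, 124.2]), np.float64(19.3)] 0.303 0.316
scene prong 145 [array([ 551.4, -157.7]), array([63.4, 44. ]), np.float64(6.9)] 0.185 0.22
side loop 82 [array([ 621.5, -156.4]), array([11.3, 80. ]), np.float64(5.1)] 0.116 0.13
side lid 2621 [array([ 620.8, -141.4]), array([200.2, 198.4]), np.float64(7.5)] 0.067 0.075
side bar 196 [array([ 558.6, -183.7]), array([31.5, 72.9]), np.float64(13.4)] 0.303 0.316
side prong 125 [array([ 550.2, -155.3]), array([64.2, 43.9]), np.float64(7.2)] 0.184 0.22
wrist loop 769 [array([ 620.9, -140.6]), array([ 10.1, 108.1]), np.float64(7.7)] 0.115 0.128
wrist lid 14527 [array([ 621.1, -141.8]), array([196.1, 195.2]), np.float64(7.8)] 0.068 0.075
wrist bar 7326 [array([ 555.9, -143. ]), array([ 30. , 107.9]), np.float64(1.9)] 0.308 0.316
wrist prong 508 [array([ 552. , -154.6]), array([64.4, 43.7]), np.float64(7.6)] 0.196 0.22
```

```bash
python3 -m handwheel '[{"dr":[0,0,0.2],"translation":[0.002,0,0.03],"gripper":1},{"dr":[0,0,0.2],"translation":[0.002,0,0.06],"gripper":1},{"dr":[0,0,0.2],"translation":[0.002,0,0.085],"gripper":1},{"dr":[0,0,0.2],"translation":[0.002,0,0.097],"gripper":1},{"dr":[0,0,0.2],"translation":[0.002,0,0.1],"gripper":1},{"dr":[0,0,0.2],"translation":[0.002,0,0.1],"gripper":1},{"dr":[0,0,0.2],"translation":[0.002,0,0.1],"gripper":1}]'
python3 - <<'E'
from h import *
plan(.6212,-.142,.191,7.7)
im,d,P,T,p=cam('side'); cv2.imwrite('pics/s3.png',cv2.resize(im[60:260,260:480],None,fx=3,fy=3))
E
```

```text
time: 7.27
eef_pos: [0.5578, -0.1513, 0.1931]
orientation: [2.069, 2.36, 0.002]
force: [-0.1, 0.3, -2.6]
finger_gap: 0.201
finger_force: 88.6
t 7.27 eef [ 0.5578 -0.1513  0.1931] gap 0.201 F [-0.1  0.3 -2.6]
translation [0.001  0.0641 0.0023] dr [ 0.19  0.12 -0.18] j [-0.4   0.32 -0.    1.24 -0.    1.04]
```

View pics/s3.png

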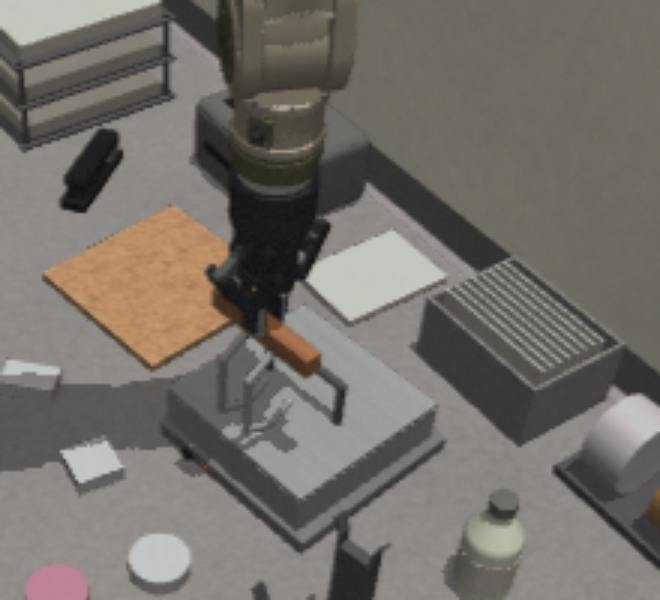

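The picture shows the prongs at (245,400), short of the loop and opening towards it, above the lid top. I advance and raise until it seats.

```bash
python3 -m handwheel '[{"dr":[0,0,0],"translation":[0.001,0.01,0.002],"gripper":1},{"dr":[0,0,0],"translation":[0.001,0.02,0.002],"gripper":1},{"dr":[0,0,0],"translation":[0.001,0.03,0.002],"gripper":1},{"dr":[0,0,0],"translation":[0.001,0.04,0.002],"gripper":1},{"dr":[0,0,0],"translation":[0.001,0.05,0.002],"gripper":1},{"dr":[0,0,0],"translation":[0.001,0.058,0.002],"gripper":1},{"dr":[0,0,0],"translation":[0.001,0.063,0.002],"gripper":1},{"dr":[0,0,0],"translation":[0.001,0.064,0.002],"gripper":1},{"dr":[0,0,0],"translation":[0.001,0.064,0.002],"gripper":1}]'
python3 -m handwheel '[{"dr":[0,0,0],"translation":[0,0,-0.006],"gripper":1},{"dr":[0,0,0],"translation":[0,0,-0.012],"gripper":1},{"dr":[0,0,0],"translation":[0,0,-0.016],"gripper":1},{"dr":[0,0,0],"translation":[0,0,-0.02],"gripper":1},{"dr":[0,0,0],"translation":[0,0,-0.023],"gripper":1},{"dr":[0,0,0],"translation":[0,0,-0.026],"gripper":1},{"dr":[0,0,0],"translation":[0,0,-0.029],"gripper":1},{"dr":[0,0,0],"translation":[0,0,-0.032],"gripper":1},{"dr":[0,0,0],"translation":[0,0,-0.035],"gripper":1},{"dr":[0,0,0],"translation":[0,0,-0.035],"gripper":1}]'
python3 - <<'E'
from h import *
plan(.6212,-.142,.191,7.7)
im,d,P,T,p=cam('side'); cv2.imwrite('pics/s4.png',cv2.resize(im[60:260,260:480],None,fx=3,fy=3))
E
```

```text
time: 8.07
eef_pos: [0.621, -0.1416, 0.1903]
orientation: [2.069, 2.361, 0.001]
force: [-0.0, 0.4, -2.0]
finger_gap: 0.198
finger_force: 88.8
time: 8.9
eef_pos: [0.6205, -0.1417, 0.2255]
orientation: [2.07, 2.36, 0.001]
force: [0.8, -1.0, -5.9]
finger_gap: 0.2
finger_force: 88.3
t 8.9 eef [ 0.6205 -0.1417  0.2255] gap 0.2 F [ 0.8 -1.  -5.9]
translation [-0.0003  0.0005  0.0345] dr [ 0.12  0.07 -0.19] j [-0.35  0.43  0.24  1.37 -0.    1.09]
```

View pics/s4.png

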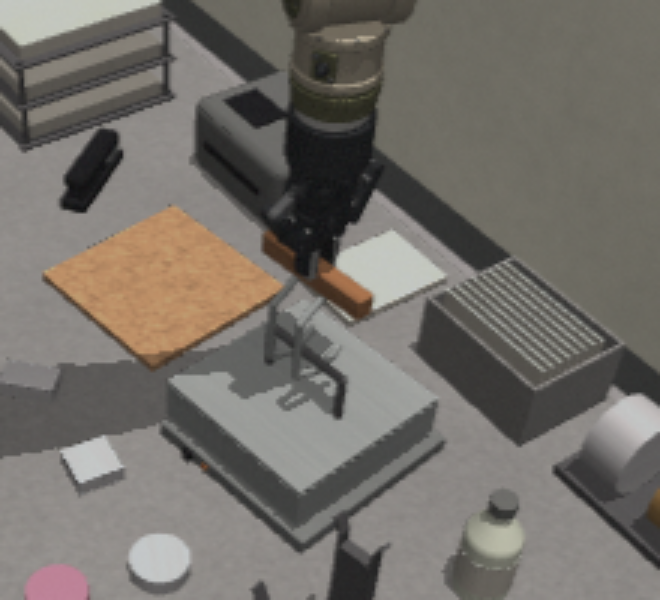

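The picture shows the prongs seated under the loop, and the force confirms the load is on. Lift on, gently.

```bash
python3 -m handwheel '[{"dr":[0,0,0],"translation":[0,0,-0.004],"gripper":1},{"dr":[0,0,0],"translation":[0,0,-0.01],"gripper":1},{"dr":[0,0,0],"translation":[0,0,-0.018],"gripper":1},{"dr":[0,0,0],"translation":[0,0,-0.026],"gripper":1},{"dr":[0,0,0],"translation":[0,0,-0.034],"gripper":1},{"dr":[0,0,0],"translation":[0,0,-0.042],"gripper":1},{"dr":[0,0,0],"translation":[0,0,-0.05],"gripper":1},{"dr":[0,0,0],"translation":[0,0,-0.058],"gripper":1},{"dr":[0,0,0],"translation":[0,0,-0.064],"gripper":1},{"dr":[0,0,0],"translation":[0,0,-0.066],"gripper":1}]'
python3 -m handwheel '[{"dr":[0,0,0],"translation":[0,0,0],"gripper":1},{"dr":[0,0,0],"translation":[0,0,0],"gripper":1},{"dr":[0,0,0],"translation":[0,0,0],"gripper":1},{"dr":[0,0,0],"translation":[0,0,0],"gripper":1},{"dr":[0,0,0],"translation":[0,0,0],"gripper":1},{"dr":[0,0,0],"translation":[0,0,0],"gripper":1}]'
python3 - <<'E'
from h import *
plan(.632,.1415,.291,7.7)
for n in ('side','scene'):
    im,d,P,T,p=cam(n); cv2.imwrite(f'pics/{n}5.png',im)
    m=(np.hypot(P[...,0]-.62,P[...,1]+.142)<.16)&(P[...,2]>.13)&(P[...,2]<.17)
    nn,l,st,_=cv2.connectedComponentsWithStats(m.astype(np.uint8)); m=l==1+np.argmax(st[1:,4]); X=P[m]
    A=np.c_[X[:,:2]-[.62,-.142],np.ones(len(X))]; print(n,len(X),np.linalg.lstsq(A,X[:,2],rcond=None)[0].round(4),cv2.minAreaRect((X[:,:2]*1000).astype(np.float32)))
E
```

```text
time: 9.78
eef_pos: [0.6208, -0.1418, 0.2929]
orientation: [2.068, 2.359, 0.002]
force: [0.1, 0.0, -6.9]
finger_gap: 0.203
finger_force: 88.5
time: 10.28
eef_pos: [0.6202, -0.1416, 0.2909]
orientation: [2.07, 2.361, 0.001]
force: [0.3, 0.2, -7.8]
finger_gap: 0.2
finger_force: 88.5
t 10.28 eef [ 0.6202 -0.1416  0.2909] gap 0.2 F [ 0.3  0.2 -7.8]
translation [ 0.2791  0.0487 -0.0003] dr [ 0.09  0.06 -0.19] j [-0.35  0.44  0.4   1.53 -0.    1.09]
side 3014 [0.0123 0.0125 0.1458] ((620.42919921875, -140.72735595703125), (203.33872985839844, 200.35267639160156), 6.90348482131958)
scene 3153 [-0.012   0.014   0.1457] ((620.3569946289062, -143.92465209960938), (198.5308380126953, 198.9976043701172), 7.497152805328369)
```

```bash
python3 -m handwheel '[{"dr":[0,0,0],"translation":[0.005,0.001,0],"gripper":1},{"dr":[0,0,0],"translation":[0.014,0.0025,0],"gripper":1},{"dr":[0,0,0],"translation":[0.027,0.005,0],"gripper":1},{"dr":[0,0,0],"translation":[0.043,0.0075,0],"gripper":1},{"dr":[0,0,0],"translation":[0.061,0.011,0],"gripper":1},{"dr":[0,0,0],"translation":[0.08,0.014,0],"gripper":1},{"dr":[0,0,0],"translation":[0.1,0.0175,0],"gripper":1},{"dr":[0,0,0],"translation":[0.12,0.021,0],"gripper":1},{"dr":[0,0,0],"translation":[0.14,0.0245,0],"gripper":1},{"dr":[0,0,0],"translation":[0.16,0.028,0],"gripper":1}]'
python3 -m handwheel '[{"dr":[0,0,0],"translation":[0.02,0.0035,0],"gripper":1},{"dr":[0,0,0],"translation":[0.04,0.007,0],"gripper":1},{"dr":[0,0,0],"translation":[0.06,0.0105,0],"gripper":1},{"dr":[0,0,0],"translation":[0.077,0.0135,0],"gripper":1},{"dr":[0,0,0],"translation":[0.092,0.016,0],"gripper":1},{"dr":[0,0,0],"translation":[0.104,0.018,0],"gripper":1},{"dr":[0,0,0],"translation":[0.112,0.0195,0],"gripper":1},{"dr":[0,0,0],"translation":[0.117,0.0205,0],"gripper":1},{"dr":[0,0,0],"translation":[0.119,0.021,0],"gripper":1},{"dr":[0,0,0],"translation":[0.119,0.021,0],"gripper":1}]'
python3 -m handwheel '[{"dr":[0,0,0],"translation":[0,0,0],"gripper":1},{"dr":[0,0,0],"translation":[0,0,0],"gripper":1},{"dr":[0,0,0],"translation":[0,0,0],"gripper":1},{"dr":[0,0,0],"translation":[0,0,0],"gripper":1},{"dr":[0,0,0],"translation":[0,0,0],"gripper":1},{"dr":[0,0,0],"translation":[0,0,0],"gripper":1}]'
python3 - <<'E'
from h import *
plan(.632,.1415,.209,7.7)
for n in ('side','scene'):
    im,d,P,T,p=cam(n); cv2.imwrite(f'pics/{n}6.png',im)
    m=(np.hypot(P[...,0]-.63,P[...,1]-.142)<.16)&(P[...,2]>.13)&(P[...,2]<.17)
    nn,l,st,_=cv2.connectedComponentsWithStats(m.astype(np.uint8)); m=l==1+np.argmax(st[1:,4]); X=P[m]
    A=np.c_[X[:,:2]-[.63,.142],np.ones(len(X))]; print(n,len(X),np.linalg.lstsq(A,X[:,2],rcond=None)[0].round(4),cv2.minAreaRect((X[:,:2]*1000).astype(np.float32)))
E
```

```text
time: 11.22
eef_pos: [0.6268, 0.0237, 0.2914]
orientation: [2.068, 2.362, 0.002]
force: [0.5, -0.1, -6.7]
finger_gap: 0.202
finger_force: 88.4
time: 12.05
eef_pos: [0.6326, 0.1415, 0.2909]
orientation: [2.07, 2.36, 0.001]
force: [0.4, -0.2, -7.6]
finger_gap: 0.209
finger_force: 88.4
time: 12.55
eef_pos: [0.6326, 0.1411, 0.2911]
orientation: [2.07, 2.36, 0.001]
force: [0.5, 0.7, -7.0]
finger_gap: 0.208
finger_force: 88.4
t 12.55 eef [0.6326 0.1411 0.2911] gap 0.208 F [ 0.5  0.7 -7. ]
translation [ 0.0006 -0.0007  0.0821] dr [ 0.13  0.08 -0.22] j [ 0.1   0.46  0.44  1.55 -0.    1.54]
side 2200 [0.0135 0.0158 0.146 ] ((630.722900390625, 141.9039306640625), (198.0314483642578, 202.9248504638672), 7.557093143463135)
scene 2216 [-0.0081  0.0175  0.1457] ((633.8123779296875, 137.0313262939453), (197.2733154296875, 201.00950622558594), 7.399994373321533)
```

```bash
python3 -m handwheel '[{"dr":[0,0,0],"translation":[0,0,0.006],"gripper":1},{"dr":[0,0,0],"translation":[0,0,0.018],"gripper":1},{"dr":[0,0,0],"translation":[0,0,0.032],"gripper":1},{"dr":[0,0,0],"translation":[0,0,0.046],"gripper":1},{"dr":[0,0,0],"translation":[0,0,0.058],"gripper":1},{"dr":[0,0,0],"translation":[0,0,0.066],"gripper":1},{"dr":[0,0,0],"translation":[0,0,0.071],"gripper":1},{"dr":[0,0,0],"translation":[0,0,0.075],"gripper":1},{"dr":[0,0,0],"translation":[0,0,0.078],"gripper":1},{"dr":[0,0,0],"translation":[0,0,0.08],"gripper":1}]'
python3 -m handwheel '[{"dr":[0,0,0],"translation":[0,0,0.001],"gripper":1},{"dr":[0,0,0],"translation":[0,0,0.003],"gripper":1},{"dr":[0,0,0],"translation":[0,0,0.005],"gripper":1},{"dr":[0,0,0],"translation":[0,0,0.008],"gripper":1},{"dr":[0,0,0],"translation":[0,0,0.012],"gripper":1},{"dr":[0,0,0],"translation":[0,0,0.017],"gripper":1},{"dr":[0,0,0],"translation":[0,0,0.022],"gripper":1},{"dr":[0,0,0],"translation":[0,0,0.026],"gripper":1},{"dr":[0,0,0],"translation":[0,0,0.028],"gripper":1},{"dr":[0,0,0],"translation":[0,0,0.028],"gripper":1}]'
python3 -c "
from h import *
plan(.568,.133,.183,7.7)"
```

```text
time: 13.48
eef_pos: [0.6329, 0.1413, 0.2112]
orientation: [2.069, 2.36, 0.002]
force: [-0.1, 0.0, -6.1]
finger_gap: 0.201
finger_force: 88.5
time: 14.32
eef_pos: [0.6323, 0.1413, 0.1821]
orientation: [2.07, 2.361, -0.0]
force: [-0.3, 0.3, -2.9]
finger_gap: 0.204
finger_force: 89.0
t 14.32 eef [0.6323 0.1413 0.1821] gap 0.204 F [-0.3  0.3 -2.9]
translation [ 0.0002 -0.0648 -0.0009] dr [ 0.05  0.07 -0.19] j [ 0.1   0.47  0.18  1.29 -0.    1.54]
```

```bash
python3 -m handwheel '[{"dr":[0,0,0],"translation":[0,-0.006,-0.001],"gripper":1},{"dr":[0,0,0],"translation":[0,-0.016,-0.001],"gripper":1},{"dr":[0,0,0],"translation":[0,-0.028,-0.001],"gripper":1},{"dr":[0,0,0],"translation":[0,-0.04,-0.001],"gripper":1},{"dr":[0,0,0],"translation":[0,-0.052,-0.001],"gripper":1},{"dr":[0,0,0],"translation":[0,-0.064,-0.001],"gripper":1},{"dr":[0,0,0],"translation":[0,-0.075,-0.001],"gripper":1},{"dr":[0,0,0],"translation":[0,-0.078,-0.001],"gripper":1},{"dr":[0,0,0],"translation":[0,-0.078,-0.001],"gripper":1}]'
python3 -m handwheel '[{"dr":[0,0,0],"translation":[0,0,-0.02],"gripper":1},{"dr":[0,0,0],"translation":[0,0,-0.045],"gripper":1},{"dr":[0,0,0],"translation":[0,0,-0.07],"gripper":1},{"dr":[0,0,0],"translation":[0,0,-0.095],"gripper":1},{"dr":[0,0,0],"translation":[0,0,-0.115],"gripper":1},{"dr":[0,0,0],"translation":[0,0,-0.12],"gripper":1},{"dr":[0,0,0],"translation":[0,0,-0.12],"gripper":1}]'
python3 - <<'E'
from h import *
plan(.4597,-.374,.30,102.5)
im,d,P,T,p=cam('scene'); cv2.imwrite('pics/scene7.png',im)
for k,c,z0,z1 in (('lid',(.63,.142),.057,.069),('warmer block top',(.621,-.142),.04,.05),('base',(.621,-.142),.016,.024)):
    m=(np.hypot(P[...,0]-c[0],P[...,1]-c[1])<.16)&(P[...,2]>z0)&(P[...,2]<z1)
    nn,l,st,_=cv2.connectedComponentsWithStats(m.astype(np.uint8)); m=l==1+np.argmax(st[1:,4]); X=P[m]
    print(k,m.sum(),cv2.minAreaRect((X[:,:2]*1000).astype(np.float32)),np.median(X[:,2]))
E
```

```text
time: 15.07
eef_pos: [0.5547, 0.1311, 0.1846]
orientation: [2.069, 2.36, 0.002]
force: [-0.8, 0.2, -2.1]
finger_gap: 0.203
finger_force: 89.0
time: 15.65
eef_pos: [0.5567, 0.1314, 0.3056]
orientation: [2.068, 2.358, 0.006]
force: [0.5, 0.8, -2.6]
finger_gap: 0.2
finger_force: 89.1
t 15.65 eef [0.5567 0.1314 0.3056] gap 0.2 F [ 0.5  0.8 -2.6]
translation [-0.4884 -0.1622  0.0052] dr [  0.21   0.37 -95.  ] j [ 0.09  0.3   0.23  1.5  -0.    1.53]
lid 2071 ((633.4150390625, 139.28167724609375), (198.5166473388672, 201.20248413085938), 7.499414920806885) 0.06287087843999806
warmer block top 1708 ((624.1258544921875, -145.97805786132812), (172.80628967285156, 175.1685791015625), 8.243351936340332) 0.044942389413311246
base 1026 ((623.1948852539062, -147.98834228515625), (219.02450561523438, 215.20693969726562), 8.51244068145752) 0.019978064696785536
```

View pics/scene7.png

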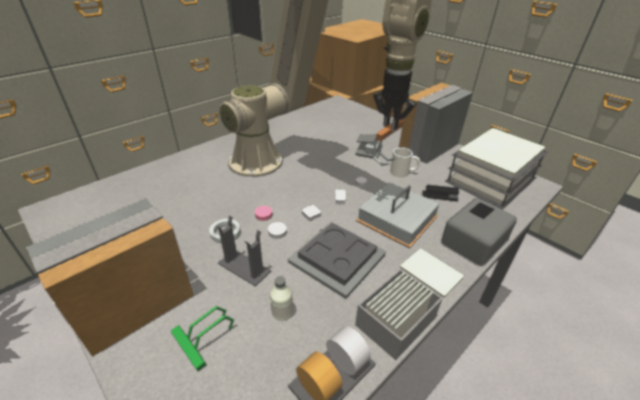

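Picture: the lid sits squarely on the mat at (399,212) and the open block with four recesses is at (338,252). Next, hang the lifter back.

```bash
python3 -m handwheel '[{"dr":[0,0,-6.8],"translation":[-0.034,-0.011,0],"gripper":1},{"dr":[0,0,-13.6],"translation":[-0.07,-0.023,0],"gripper":1},{"dr":[0,0,-20.4],"translation":[-0.105,-0.035,0],"gripper":1},{"dr":[0,0,-27.2],"translation":[-0.14,-0.0465,0],"gripper":1},{"dr":[0,0,-34],"translation":[-0.175,-0.058,0],"gripper":1},{"dr":[0,0,-40.8],"translation":[-0.21,-0.07,0],"gripper":1},{"dr":[0,0,-47.6],"translation":[-0.245,-0.081,0],"gripper":1},{"dr":[0,0,-54.4],"translation":[-0.28,-0.093,0],"gripper":1},{"dr":[0,0,-61.2],"translation":[-0.315,-0.105,0],"gripper":1},{"dr":[0,0,-68],"translation":[-0.35,-0.116,0],"gripper":1}]'>/dev/null
python3 -c "
from h import *
plan(.4597,-.374,.30,102.5)"
```

```text
t 16.53 eef [ 0.4851 -0.2296  0.3019] gap 0.203 F [ 1.  -0.2 -2.4]
translation [-0.0161 -0.1457  0.0018] dr [ 5.00e-02 -1.00e-02 -2.88e+01] j [-0.59  0.23  0.14  1.48  0.   -0.31]
```

```bash
python3 -m handwheel '[{"dr":[0,0,-6.5],"translation":[-0.003,-0.03,0.002],"gripper":1},{"dr":[0,0,-13],"translation":[-0.007,-0.06,0.002],"gripper":1},{"dr":[0,0,-19],"translation":[-0.01,-0.09,0.002],"gripper":1},{"dr":[0,0,-24],"translation":[-0.013,-0.12,0.002],"gripper":1},{"dr":[0,0,-27.5],"translation":[-0.015,-0.138,0.002],"gripper":1},{"dr":[0,0,-28.8],"translation":[-0.016,-0.1455,0.002],"gripper":1},{"dr":[0,0,-28.8],"translation":[-0.016,-0.1455,0.002],"gripper":1},{"dr":[0,0,-28.8],"translation":[-0.016,-0.1455,0.002],"gripper":1},{"dr":[0,0,-28.8],"translation":[-0.016,-0.1455,0.002],"gripper":1}]'>/dev/null
python3 -c "
from h import *
plan(.4597,-.374,.127,102.5)"
```

```text
t 17.28 eef [ 0.46   -0.3714  0.3009] gap 0.203 F [-0.1  0.2 -2.9]
translation [ 0.001  -0.0026  0.1739] dr [ 0.04  0.06 -0.34] j [-0.82  0.34  0.28  1.51  0.   -1.03]
```

```bash
python3 -m handwheel '[{"dr":[0,0,-0.2],"translation":[0.0005,-0.0025,0.015],"gripper":1},{"dr":[0,0,-0.2],"translation":[0.0005,-0.0025,0.04],"gripper":1},{"dr":[0,0,-0.2],"translation":[0.0005,-0.0025,0.065],"gripper":1},{"dr":[0,0,-0.2],"translation":[0.0005,-0.0025,0.09],"gripper":1},{"dr":[0,0,-0.2],"translation":[0.0005,-0.0025,0.115],"gripper":1},{"dr":[0,0,-0.2],"translation":[0.0005,-0.0025,0.135],"gripper":1},{"dr":[0,0,-0.2],"translation":[0.0005,-0.0025,0.15],"gripper":1},{"dr":[0,0,-0.2],"translation":[0.0005,-0.0025,0.16],"gripper":1},{"dr":[0,0,-0.2],"translation":[0.0005,-0.0025,0.166],"gripper":1},{"dr":[0,0,-0.2],"translation":[0.0005,-0.0025,0.17],"gripper":1}]'
python3 -m handwheel '[{"dr":[0,0,0],"translation":[0,0,0.001],"gripper":1},{"dr":[0,0,0],"translation":[0,0,0.002],"gripper":1},{"dr":[0,0,0],"translation":[0,0,0.003],"gripper":1},{"dr":[0,0,0],"translation":[0,0,0.0035],"gripper":1},{"dr":[0,0,0],"translation":[0,0,0.0035],"gripper":1}]'
```

```text
time: 18.12
eef_pos: [0.4608, -0.3743, 0.1318]
orientation: [-0.34, 3.121, -0.001]
force: [0.7, 0.8, -2.0]
finger_gap: 0.194
finger_force: 89.1
time: 18.53
eef_pos: [0.4608, -0.3754, 0.1291]
orientation: [-0.338, 3.121, -0.003]
force: [0.8, 0.5, -2.4]
finger_gap: 0.202
finger_force: 89.1
```

```bash
python3 -m handwheel '[{"dr":[0,0,0],"translation":[0,0,0.001],"gripper":1},{"dr":[0,0,0],"translation":[0,0,0.002],"gripper":1},{"dr":[0,0,0],"translation":[0,0,0.003],"gripper":1},{"dr":[0,0,0],"translation":[0,0,0.003],"gripper":1}]'
python3 -m handwheel '[{"dr":[0,0,0],"translation":[0,0,0],"gripper":0.2},{"dr":[0,0,0],"translation":[0,0,0],"gripper":-0.4},{"dr":[0,0,0],"translation":[0,0,0],"gripper":-1},{"dr":[0,0,0],"translation":[0,0,0],"gripper":-1},{"dr":[0,0,0],"translation":[0,0,0],"gripper":-1},{"dr":[0,0,0],"translation":[0,0,0],"gripper":-1},{"dr":[0,0,0],"translation":[0,0,0],"gripper":-1}]'
python3 -m handwheel '[{"dr":[0,0,0],"translation":[0,0,-0.02],"gripper":-1},{"dr":[0,0,0],"translation":[0,0,-0.05],"gripper":-1},{"dr":[0,0,0],"translation":[0,0,-0.08],"gripper":-1},{"dr":[0,0,0],"translation":[0,0,-0.11],"gripper":-1},{"dr":[0,0,0],"translation":[0,0,-0.12],"gripper":-1},{"dr":[0,0,0],"translation":[0,0,-0.12],"gripper":-1}]'
python3 - <<'E'
from h import *
im,d,P,T,p=cam('wrist'); cv2.imwrite('pics/w8.png',im)
m=(P[...,2]>.143)&(P[...,2]<.153)&(np.hypot(P[...,0]-.459,P[...,1]+.374)<.09)
n,l,st,_=cv2.connectedComponentsWithStats(m.astype(np.uint8)); m=l==1+np.argmax(st[1:,4])
print(cv2.minAreaRect((P[m][:,:2]*1000).astype(np.float32)),m.sum(),np.median(P[m][:,2]))
plan(.408,-.207,.2,0)
E
```

```text
time: 18.87
eef_pos: [0.4607, -0.3753, 0.1269]
orientation: [-0.338, 3.12, -0.004]
force: [-1.2, 1.2, 3.5]
finger_gap: 0.202
finger_force: 90.0
time: 19.45
eef_pos: [0.4606, -0.3751, 0.1256]
orientation: [-0.338, 3.121, -0.002]
force: [0.4, -0.1, -0.7]
finger_gap: 0.999
finger_force: 0.0
time: 19.95
eef_pos: [0.4616, -0.3763, 0.2491]
orientation: [-0.338, 3.117, -0.01]
force: [0.0, 0.6, 0.3]
finger_gap: 0.995
finger_force: 0.0
((462.0931701660156, -375.5102233886719), (129.41928100585938, 19.907920837402344), 12.590967178344727) 2724 0.1491373481044886
t 20.0 eef [ 0.4609 -0.3756  0.2467] gap 0.998 F [ 0.2 -1.1 -0.2]
translation [0.0157 0.1762 0.0459] dr [1.0000e-02 3.5000e-01 1.0237e+02] j [-0.82  0.34  0.15  1.38  0.   -1.04]
```

```bash
python3 -c "
from h import *
plan(.52,.0,.36,7.7); print(ctrl.camera_params('wrist')['fx'])"
```

```text
t 20.0 eef [ 0.4609 -0.3756  0.2467] gap 0.998 F [ 0.2 -1.1 -0.2]
translation [-0.1386  0.3538 -0.1143] dr [-1.000e-02  3.500e-01  9.467e+01] j [-0.82  0.34  0.15  1.38  0.   -1.04]
276.7906927521901
```

```bash
python3 -m handwheel '[{"dr":[0,0,7],"translation":[-0.012,0.03,-0.03],"gripper":-1},{"dr":[0,0,14],"translation":[-0.025,0.063,-0.05],"gripper":-1},{"dr":[0,0,21],"translation":[-0.037,0.095,-0.07],"gripper":-1},{"dr":[0,0,28],"translation":[-0.05,0.127,-0.09],"gripper":-1},{"dr":[0,0,35],"translation":[-0.062,0.16,-0.1],"gripper":-1},{"dr":[0,0,42],"translation":[-0.075,0.19,-0.114],"gripper":-1},{"dr":[0,0,49],"translation":[-0.087,0.222,-0.114],"gripper":-1},{"dr":[0,0,56],"translation":[-0.1,0.255,-0.114],"gripper":-1},{"dr":[0,0,63],"translation":[-0.112,0.285,-0.114],"gripper":-1},{"dr":[0,0,70],"translation":[-0.125,0.32,-0.114],"gripper":-1}]' >/dev/null
python3 -c "
from h import *
plan(.52,.0,.36,7.7)"
```

```text
t 20.83 eef [ 0.5128 -0.0374  0.357 ] gap 0.999 F [ 0.6 -0.5  0.2]
translation [ 0.0275  0.0264 -0.003 ] dr [-0.06  0.   25.24] j [-0.23  0.2   0.23  1.6  -0.    0.77]
```

```bash
python3 -m handwheel '[{"dr":[0,0,7],"translation":[0.01,0.01,0],"gripper":-1},{"dr":[0,0,14],"translation":[0.027,0.026,-0.003],"gripper":-1},{"dr":[0,0,21],"translation":[0.027,0.026,-0.003],"gripper":-1},{"dr":[0,0,25.2],"translation":[0.027,0.026,-0.003],"gripper":-1},{"dr":[0,0,25.2],"translation":[0.027,0.026,-0.003],"gripper":-1},{"dr":[0,0,25.2],"translation":[0.027,0.026,-0.003],"gripper":-1},{"dr":[0,0,25.2],"translation":[0.027,0.026,-0.003],"gripper":-1}]' >/dev/null
cat > look.py <<'E'
from h import *
def blobs(P,out=True):
    z=P[...,2]; r=np.hypot(P[...,0],P[...,1])
    bl=[]
    for lo,hi,tag in ((.015,.025,'bench'),(.052,.061,'seated')):
        m=((z>lo)&(z<hi)&(P[...,0]>.25)).astype(np.uint8)
        n,l,st,_=cv2.connectedComponentsWithStats(m)
        for i in range(1,n):
            X=P[l==i]; 
            if len(X)<60: continue
            c,wh,a=cv2.minAreaRect((X[:,:2]*1000).astype(np.float32))
            if max(wh)<80 and min(wh)>25: print(tag,len(X),np.round(c,1),np.round(wh,1),round(a,1),'mean',(X.mean(0)*1000).round(1),'px',np.argwhere(l==i).mean(0)[::-1].astype(int))
def rec(P):
    z=P[...,2]; Q=np.hypot(P[...,0]-.621,P[...,1]+.142)
    m=((z>.043)&(z<.0485)&(Q<.14)).astype(np.uint8)
    X=P[m>0]; c,wh,a=cv2.minAreaRect((X[:,:2]*1000).astype(np.float32)); print('block',np.round(c,1),np.round(wh,1),round(a,2))
    m=((z>.034)&(z<.0405)&(Q<.11)).astype(np.uint8); n,l,st,_=cv2.connectedComponentsWithStats(m)
    for i in range(1,n):
        X=P[l==i]
        if len(X)<60: continue
        cc,wh2,a2=cv2.minAreaRect((X[:,:2]*1000).astype(np.float32)); print('recess',len(X),np.round(cc,1),np.round(wh2,1),round(a2,1),'mean',(X.mean(0)*1000).round(1))
if __name__=='__main__':
    import sys
    im,d,P,T,p=cam('wrist'); cv2.imwrite('pics/'+sys.argv[1],im); blobs(P); rec(P); s=ctrl.sense(); print(s['eef_pos'],s['time'])
E
python3 look.py w9.png
```

```text
bench 632 [407.3 208.7] [40.2 41.2] 34.3 mean [407.3 208.8  20.3] px [265  19]
bench 814 [419.9  79.3] [36.  62.1] 44.5 mean [420.1  79.5  20.3] px [265 106]
bench 742 [416.3 -61.6] [50.  50.4] 83.2 mean [416.6 -61.   20.2] px [256 186]
bench 718 [ 306.8 -185.1] [59.2 57.7] 50.5 mean [ 307.4 -184.1   20.1] px [194 239]
bench 656 [ 410.8 -205. ] [54.4 59.4] 8.0 mean [ 409.4 -204.1   20.1] px [246 256]
block [ 624.4 -144.9] [169.1 171.5] 8.17
recess 693 [ 660.6 -100.2] [38.2 64.2] 8.5 mean [661.  -99.5  37.3]
recess 847 [ 577.2 -112.8] [60.9 61.4] 73.0 mean [ 577.3 -112.5   37.3]
recess 679 [ 589.3 -192.1] [51.9 51.2] 8.6 mean [ 589.  -192.1   37.2]
recess 375 [ 672.8 -180.1] [42.4 42. ] 73.8 mean [ 672.8 -180.4   37.2]
[ 0.51987244 -0.0022776   0.36145032] 21.4667
```

View pics/w9.png

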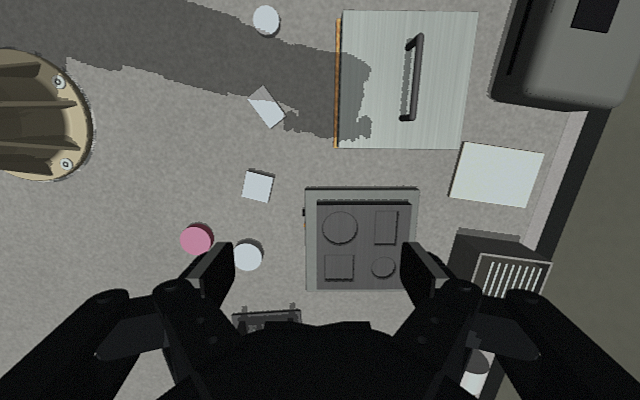

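Picture: recesses are large round (339,227), oblong (386,227), square (339,267), small (383,267). Blanks: small disc (265,19), oblong (265,106), square (257,186), aluminium disc (247,256), pink (196,240). Starting with the large disc.

```bash
python3 -c "
from h import *
plan(.410,-.205,.11,8.2)"
python3 -m handwheel '[{"dr":[0,0,0],"translation":[-0.02,-0.02,0.03],"gripper":-1},{"dr":[0,0,0],"translation":[-0.05,-0.04,0.055],"gripper":-1},{"dr":[0,0,0],"translation":[-0.08,-0.06,0.08],"gripper":-1},{"dr":[0,0,0],"translation":[-0.11,-0.08,0.105],"gripper":-1},{"dr":[0,0,0],"translation":[-0.14,-0.1,0.13],"gripper":-1},{"dr":[0,0,0],"translation":[-0.165,-0.12,0.16],"gripper":-1},{"dr":[0,0,0],"translation":[-0.18,-0.134,0.19],"gripper":-1},{"dr":[0,0,0],"translation":[-0.185,-0.136,0.22],"gripper":-1},{"dr":[0,0,0],"translation":[-0.186,-0.136,0.242],"gripper":-1},{"dr":[0,0,0],"translation":[-0.186,-0.136,0.25],"gripper":-1}]'
python3 look.py w10.png
```

```text
t 21.47 eef [ 0.5199 -0.0023  0.3615] gap 1.003 F [-0.6 -0.3 -1.4]
translation [-0.1849 -0.1377  0.2515] dr [ 0.03  0.05 -0.04] j [-0.16  0.21  0.25  1.61 -0.    1.27]
time: 22.3
eef_pos: [0.4094, -0.2052, 0.1088]
orientation: [-2.059, -2.368, -0.0]
force: [-0.6, 0.7, 0.4]
finger_gap: 1.004
finger_force: 0.0
bench 4043 [416.8 -62.6] [50. 50.] 83.4 mean [417.5 -65.5  20.3] px [351  30]
bench 3640 [ 307.3 -185.8] [59.7 58.3] 8.1 mean [ 307.9 -185.    20.3] px [205 162]
bench 3212 [ 408.8 -205.5] [58.7 59. ] 6.8 mean [ 408.4 -204.8   20.3] px [315 198]
block [ 612.4 -147.2] [147.7 171.7] 8.75
recess 858 [ 540.1 -153.8] [  2.5 146.8] 8.5 mean [ 539.  -147.2   37.3]
recess 5151 [ 579.9 -111. ] [60.8 61.5] 48.1 mean [ 580.4 -110.1   37.4]
recess 442 [ 654.1 -112.3] [14.4 42. ] 12.4 mean [ 654.6 -118.3   37.3]
recess 3513 [ 591.4 -191.4] [51.7 52.4] 8.3 mean [ 592.4 -190.8   37.4]
recess 1409 [ 671.6 -180.7] [31.1 43. ] 24.5 mean [ 673.3 -181.    37.3]
[ 0.40981619 -0.20474045  0.10906854] 22.35
```

```bash
python3 -m handwheel '[{"dr":[0,0,0],"translation":[-0.001,-0.001,0.03],"gripper":-1},{"dr":[0,0,0],"translation":[-0.001,-0.001,0.06],"gripper":-1},{"dr":[0,0,0],"translation":[-0.001,-0.001,0.085],"gripper":-1},{"dr":[0,0,0],"translation":[-0.001,-0.001,0.095],"gripper":-1},{"dr":[0,0,0],"translation":[-0.001,-0.001,0.097],"gripper":-1},{"dr":[0,0,0],"translation":[-0.001,-0.001,0.097],"gripper":-1}]' 40
python3 -m handwheel '[{"dr":[0,0,0],"translation":[0,0,0],"gripper":0},{"dr":[0,0,0],"translation":[0,0,0],"gripper":1},{"dr":[0,0,0],"translation":[0,0,0],"gripper":1},{"dr":[0,0,0],"translation":[0,0,0],"gripper":1},{"dr":[0,0,0],"translation":[0,0,0],"gripper":1},{"dr":[0,0,0],"translation":[0,0,0],"gripper":1}]' 40
python3 -m handwheel '[{"dr":[0,0,0],"translation":[0,0,-0.01],"gripper":1},{"dr":[0,0,0],"translation":[0,0,-0.03],"gripper":1},{"dr":[0,0,0],"translation":[0,0,-0.06],"gripper":1},{"dr":[0,0,0],"translation":[0,0,-0.09],"gripper":1},{"dr":[0,0,0],"translation":[0,0,-0.12],"gripper":1},{"dr":[0,0,0],"translation":[0,0,-0.12],"gripper":1},{"dr":[0,0,0],"translation":[0,0,-0.12],"gripper":1},{"dr":[0,0,0],"translation":[0,0,-0.12],"gripper":1}]' 40
cat > held.py <<'E'
from h import *
import sys
# held blank: top surface in tool frame
im,d,P,T,p=cam('wrist'); s=ctrl.sense(); Rt=R.from_rotvec(s['orientation'])
Q=Rt.inv().apply((P.reshape(-1,3)-s['eef_pos'])).reshape(P.shape)
m=(abs(Q[...,2]-0)<.03)&(abs(Q[...,1])<.031)&(abs(Q[...,0])<.04); m=m.astype(np.uint8)
n,l,st,_=cv2.connectedComponentsWithStats(m); i=1+np.argmax(st[1:,4]); X=Q[l==i]
zt=np.median(X[:,2]); X=X[abs(X[:,2]-zt)<.003]
c,wh,a=cv2.minAreaRect((X[:,:2]*1000).astype(np.float32)); print('held tool xy',np.round(c,1),np.round(wh,1),round(a,1),'top z',zt.round(4),len(X))
cv2.imwrite('pics/held.png',im)
E
python3 held.py; python3 -c "
from h import *
plan(.5771,-.1113,.13,8.2)"
```

```text
time: 22.85
eef_pos: [0.4123, -0.2069, 0.0159]
orientation: [2.056, 2.372, 0.001]
force: [0.2, -0.7, 0.9]
finger_gap: 0.996
finger_force: 0.0
time: 23.35
eef_pos: [0.4118, -0.207, 0.0157]
orientation: [2.057, 2.371, 0.001]
force: [0.3, -0.0, 0.6]
finger_gap: 0.144
finger_force: 0.0
time: 24.02
eef_pos: [0.4112, -0.2066, 0.135]
orientation: [2.057, 2.371, 0.001]
force: [0.4, 0.4, -0.2]
finger_gap: -0.001
finger_force: 0.0
held tool xy [ 9.3 -3.2] [20.4  4.2] 73.6 top z -0.0246 173
t 24.07 eef [ 0.4107 -0.2062  0.1344] gap -0.002 F [ 0.1 -0.  -0.5]
translation [0.0705 0.1781 0.0045] dr [ 0.05  0.01 -0.1 ] j [-0.64  0.14 -0.39  1.04  0.    0.79]
```

View pics/held.png

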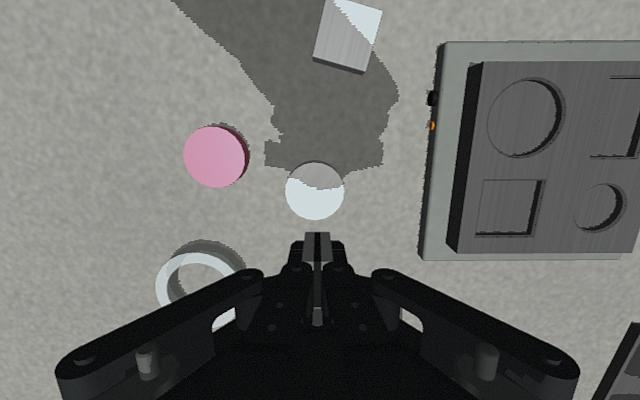

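The picture shows the disc still on the bench at (315,190): with wide openings the pads stand further back, and they closed over it. I open and go lower.

```bash
python3 -m handwheel '[{"dr":[0,0,0],"translation":[0,0,0.01],"gripper":-1},{"dr":[0,0,0],"translation":[0,0,0.02],"gripper":-1},{"dr":[0,0,0],"translation":[0,0,0.03],"gripper":-1},{"dr":[0,0,0],"translation":[0,0,0.04],"gripper":-1},{"dr":[0,0,0],"translation":[0,0,0.05],"gripper":-1},{"dr":[0,0,0],"translation":[0,0,0.06],"gripper":-1},{"dr":[0,0,0],"translation":[0,0,0.06],"gripper":-1},{"dr":[0,0,0],"translation":[0,0,0.06],"gripper":-1}]'
python3 look.py w11.png |grep -v rec; python3 -c "
from h import *
plan(.4095,-.2055,.005,8.2)"
```

```text
time: 24.73
eef_pos: [0.4103, -0.2059, 0.0737]
orientation: [-2.058, -2.372, -0.001]
force: [-0.4, -0.9, -0.5]
finger_gap: 1.001
finger_force: 0.0
bench 3780 [416. -70.] [35.3 50.1] 83.5 mean [417.3 -73.1  20.3] px [354  24]
bench 4930 [ 307.5 -185.9] [59.2 59.1] 23.8 mean [ 308.1 -184.8   20.3] px [186 166]
bench 4271 [ 408.5 -205.8] [59.3 58.8] 74.3 mean [ 408.4 -204.7   20.3] px [314 209]
block [ 592.6 -149.7] [109.  172.3] 9.25
[ 0.41093697 -0.20633382  0.07450772] 24.7833
t 24.78 eef [ 0.4109 -0.2063  0.0745] gap 0.998 F [ 1.6 -0.4  0.2]
translation [ 0.001  -0.0014  0.0695] dr [ 0.05 -0.   -0.1 ] j [-0.64  0.19 -0.49  0.89  0.    0.79]
```

```bash
python3 -m handwheel '[{"dr":[0,0,0],"translation":[0.001,-0.002,0.03],"gripper":-1},{"dr":[0,0,0],"translation":[0.001,-0.002,0.055],"gripper":-1},{"dr":[0,0,0],"translation":[0.001,-0.002,0.065],"gripper":-1},{"dr":[0,0,0],"translation":[0.001,-0.002,0.07],"gripper":-1},{"dr":[0,0,0],"translation":[0.001,-0.002,0.07],"gripper":-1},{"dr":[0,0,0],"translation":[0.001,-0.002,0.07],"gripper":-1}]' 40
python3 -m handwheel '[{"dr":[0,0,0],"translation":[0,0,0],"gripper":0},{"dr":[0,0,0],"translation":[0,0,0],"gripper":0},{"dr":[0,0,0],"translation":[0,0,0],"gripper":0},{"dr":[0,0,0],"translation":[0,0,0],"gripper":0},{"dr":[0,0,0],"translation":[0,0,0],"gripper":0}]' 40
```

```text
time: 25.28
eef_pos: [0.4101, -0.2065, 0.0059]
orientation: [2.057, 2.37, 0.001]
force: [0.1, 0.5, 0.4]
finger_gap: 0.996
finger_force: 0.0
time: 25.7
eef_pos: [0.4099, -0.2065, 0.006]
orientation: [2.057, 2.37, 0.001]
force: [-0.7, -0.5, 4.1]
finger_gap: 0.498
finger_force: 2.3
```

```bash
python3 - <<'E'
from h import *
im,d,P,T,p=cam('wrist'); s=ctrl.sense(); Q=R.from_rotvec(s['orientation']).inv().apply(P.reshape(-1,3)-s['eef_pos']).reshape(P.shape)
cv2.imwrite('pics/w12.png',im)
m=(abs(Q[...,0])<.04)&(abs(Q[...,1])<.06)
for y0 in range(-60,60,6):
    k=m&(Q[...,1]*1000>=y0)&(Q[...,1]*1000<y0+6)&(abs(Q[...,0])<.011)
    if k.sum(): print(y0,k.sum(),'z world min/max',(P[k][:,2].min()*1000).round(1),(P[k][:,2].max()*1000).round(1),'tool x',(Q[k][:,0]*1000).min().round())
E
```

```text
-60 571 z world min/max -1.4 116.2 tool x -11.0
-54 3500 z world min/max -1.4 116.1 tool x -11.0
-48 3593 z world min/max -1.2 113.2 tool x -11.0
-42 1298 z world min/max -1.3 78.9 tool x -11.0
-36 613 z world min/max -0.8 116.3 tool x -4.0
-30 951 z world min/max 1.6 116.5 tool x 7.0
-24 1317 z world min/max 18.8 116.4 tool x -11.0
-18 456 z world min/max 18.1 98.3 tool x -11.0
-12 1265 z world min/max 18.8 116.2 tool x -11.0
-6 1794 z world min/max 18.9 116.5 tool x -11.0
0 1784 z world min/max 18.5 116.5 tool x -11.0
6 1377 z world min/max 19.0 116.3 tool x -11.0
12 511 z world min/max 18.4 100.6 tool x -11.0
18 1197 z world min/max 18.8 116.6 tool x -11.0
24 984 z world min/max -0.6 116.5 tool x 6.0
30 676 z world min/max -1.3 116.6 tool x -4.0
36 1206 z world min/max -1.4 77.5 tool x -11.0
42 2808 z world min/max -1.1 112.5 tool x -11.0
48 4181 z world min/max -1.5 116.4 tool x -11.0
54 718 z world min/max -1.8 116.6 tool x -11.0
```

View pics/w12.png

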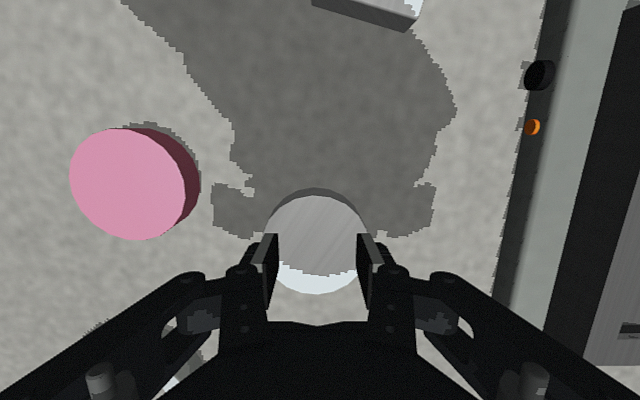

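```bash
python3 - <<'E'
from h import *
im,d,P,T,p=cam('wrist'); s=ctrl.sense(); Q=R.from_rotvec(s['orientation']).inv().apply(P.reshape(-1,3)-s['eef_pos']).reshape(P.shape)
for r in (228,232,236,240,246,255,270,290,305):
    print(r,[(c,(Q[r,c]*1000).round(0).astype(int).tolist()) for c in (258,265,270,274,278)])
E
```

```text
228 [(258, [4, -36, 6]), (265, [12, -28, -15]), (270, [12, -25, -16]), (274, [12, -23, -15]), (278, [12, -21, -15])]
232 [(258, [2, -36, 5]), (265, [9, -28, -14]), (270, [10, -25, -15]), (274, [9, -23, -14]), (278, [10, -21, -15])]
236 [(258, [-1, -36, 6]), (265, [11, -26, -23]), (270, [11, -24, -23]), (274, [11, -21, -24]), (278, [7, -21, -15])]
240 [(258, [-4, -37, 6]), (265, [10, -25, -27]), (270, [11, -23, -28]), (274, [10, -21, -27]), (278, [5, -21, -15])]
246 [(258, [11, -27, -36]), (265, [11, -24, -35]), (270, [11, -21, -36]), (274, [7, -21, -28]), (278, [1, -21, -14])]
255 [(258, [11, -25, -44]), (265, [11, -22, -45]), (270, [8, -21, -39]), (274, [2, -21, -28]), (278, [-4, -21, -16])]
270 [(258, [8, -24, -52]), (265, [8, -21, -52]), (270, [1, -21, -41]), (274, [-5, -21, -29]), (278, [-13, -22, -15])]
290 [(258, [17, -18, -80]), (265, [-2, -22, -51]), (270, [-7, -21, -44]), (274, [-39, -28, 5]), (278, [-39, -25, 5])]
305 [(258, [17, -16, -88]), (265, [-9, -22, -53]), (270, [-51, -31, 6]), (274, [-51, -28, 6]), (278, [-52, -26, 6])]
```

```bash
cat > tip.py <<'E'
from h import *
im,d,P,T,p=cam('wrist'); s=ctrl.sense(); Q=R.from_rotvec(s['orientation']).inv().apply(P.reshape(-1,3)-s['eef_pos']).reshape(P.shape)
m=(abs(Q[...,0])<.014)&(abs(Q[...,1])<.062)&(P[...,2]>.024)
for sgn in (-1,1):
    k=m&(Q[...,1]*sgn>0)&(im.max(2)<110); print(sgn,'gap',round(s['finger_gap'],2),'tip z',np.percentile(Q[k][:,2]*1000,[90,98,99.5]).round(1),'y near tip',np.median(Q[k&(Q[...,2]>np.percentile(Q[k][:,2],95))][:,1]*1000).round(1))
print(s['eef_pos'].round(4))
E
python3 -m handwheel '[{"dr":[0,0,0],"translation":[0,0,-0.01],"gripper":0},{"dr":[0,0,0],"translation":[0,0,-0.03],"gripper":0},{"dr":[0,0,0],"translation":[0,0,-0.06],"gripper":0},{"dr":[0,0,0],"translation":[0,0,-0.09],"gripper":0},{"dr":[0,0,0],"translation":[0,0,-0.09],"gripper":0},{"dr":[0,0,0],"translation":[0,0,-0.09],"gripper":0}]'; python3 tip.py
python3 -m handwheel '[{"dr":[0,0,0],"translation":[0,0,0],"gripper":-1},{"dr":[0,0,0],"translation":[0,0,0],"gripper":-1},{"dr":[0,0,0],"translation":[0,0,0],"gripper":-1},{"dr":[0,0,0],"translation":[0,0,0],"gripper":-1},{"dr":[0,0,0],"translation":[0,0,0],"gripper":-1}]'; python3 tip.py; python3 look.py w13.png
```

```text
time: 26.3
eef_pos: [0.4108, -0.207, 0.0971]
orientation: [2.054, 2.368, 0.002]
force: [0.3, 0.5, -0.7]
finger_gap: 0.498
finger_force: 0.0
-1 gap 0.5 tip z [-64.9 -33.  -22.9] y near tip -20.9
1 gap 0.5 tip z [-65.3 -33.8 -23.8] y near tip 23.8
[ 0.4097 -0.2063  0.0957]
time: 26.77
eef_pos: [0.409, -0.2058, 0.0947]
orientation: [2.058, 2.372, 0.001]
force: [0.4, 0.6, -0.8]
finger_gap: 0.996
finger_force: 0.0
-1 gap 1.0 tip z [-54.1 -34.6 -28.9] y near tip -42.6
1 gap 1.0 tip z [-54.  -34.8 -29.7] y near tip 43.0
[ 0.4091 -0.2059  0.0949]
bench 3936 [416.5 -65.8] [43.7 50.2] 83.6 mean [417.4 -68.8  20.3] px [353  27]
bench 4099 [ 307.5 -186.1] [59.6 58.9] 58.8 mean [ 307.9 -185.    20.3] px [199 162]
bench 3593 [ 408.6 -205.7] [59. 59.] 4.7 mean [ 408.4 -204.8   20.3] px [315 202]
block [ 604.4 -148.2] [131.8 171.1] 8.64
recess 1039 [ 540.1 -153.6] [  2.8 147.8] 8.2 mean [ 539.1 -147.5   37.3]
recess 5822 [ 579.9 -111.1] [60.3 61.5] 44.5 mean [ 580.7 -110.    37.4]
recess 3882 [ 591.7 -191.3] [50.8 52.4] 8.5 mean [ 592.6 -190.7   37.4]
recess 672 [ 665.9 -184.8] [17.9 40.4] 29.0 mean [ 667.2 -185.1   37.3]
[ 0.40920093 -0.20592759  0.09501989] 26.8667
```

The tips actually stand about 8 mm behind the TCP when shut and about 21 mm behind when open. They rested on the disc top (z 20 mm) with the TCP at 6 mm. I'll go correspondingly lower.

```bash
python3 -m handwheel '[{"dr":[0,0,0],"translation":[0,-0.001,0.03],"gripper":-1},{"dr":[0,0,0],"translation":[0,-0.001,0.06],"gripper":-1},{"dr":[0,0,0],"translation":[0,-0.001,0.085],"gripper":-1},{"dr":[0,0,0],"translation":[0,-0.001,0.095],"gripper":-1},{"dr":[0,0,0],"translation":[0,-0.001,0.101],"gripper":-1},{"dr":[0,0,0],"translation":[0,-0.001,0.103],"gripper":-1},{"dr":[0,0,0],"translation":[0,-0.001,0.103],"gripper":-1},{"dr":[0,0,0],"translation":[0,-0.001,0.103],"gripper":-1}]' 40
python3 -m handwheel '[{"dr":[0,0,0],"translation":[0,0,0],"gripper":0},{"dr":[0,0,0],"translation":[0,0,0],"gripper":0},{"dr":[0,0,0],"translation":[0,0,0],"gripper":0},{"dr":[0,0,0],"translation":[0,0,0],"gripper":0},{"dr":[0,0,0],"translation":[0,0,0],"gripper":0}]' 40
```

```text
time: 27.53
eef_pos: [0.4093, -0.2068, -0.0069]
orientation: [2.056, 2.37, 0.001]
force: [0.3, -0.8, 0.2]
finger_gap: 1.003
finger_force: 0.0
time: 27.95
eef_pos: [0.4093, -0.2068, -0.0064]
orientation: [2.056, 2.37, 0.001]
force: [-0.7, 0.3, 6.0]
finger_gap: 0.681
finger_force: 41.4
```

```bash
python3 -m handwheel '[{"dr":[0,0,0],"translation":[0,0,-0.01],"gripper":0},{"dr":[0,0,0],"translation":[0,0,-0.03],"gripper":0},{"dr":[0,0,0],"translation":[0,0,-0.06],"gripper":0},{"dr":[0,0,0],"translation":[0,0,-0.085],"gripper":0},{"dr":[0,0,0],"translation":[0,0,-0.09],"gripper":0},{"dr":[0,0,0],"translation":[0,0,-0.09],"gripper":0}]' 40
cat > held.py <<'E'
from h import *
im,d,P,T,p=cam('wrist'); s=ctrl.sense(); Q=R.from_rotvec(s['orientation']).inv().apply(P.reshape(-1,3)-s['eef_pos']).reshape(P.shape)
m=((Q[...,2]>-.035)&(Q[...,2]<-.008)&(abs(Q[...,1])<.0325)&(abs(Q[...,0])<.045)&(im.max(2)>105)).astype(np.uint8)
n,l,st,_=cv2.connectedComponentsWithStats(m); i=1+np.argmax(st[1:,4]); X=Q[l==i]; zt=np.median(X[:,2]); X=X[abs(X[:,2]-zt)<.003]
c,wh,a=cv2.minAreaRect((X[:,:2]*1000).astype(np.float32)); print('held tool xy',np.round(c,1),np.round(wh,1),round(a,1),'top z',zt.round(4),len(X),'x max',(X[:,0].max()*1000).round(1),'gap',s['finger_gap'].round(3),'F',s['finger_force'])
cv2.imwrite('pics/held.png',im)
E
python3 held.py; python3 -c "
from h import *
plan(.5771,-.1113,.13,8.2)"
```

```text
time: 28.45
eef_pos: [0.4099, -0.2073, 0.0844]
orientation: [2.054, 2.367, 0.002]
force: [0.0, -0.2, -2.2]
finger_gap: 0.68
finger_force: 43.7
t 28.5 eef [ 0.4089 -0.2066  0.0828] gap 0.68 F [-0.9 -0.1 -1.8]
translation [ 0.0704  0.1802 -0.0467] dr [ 0.21  0.16 -0.09] j [-0.64  0.18 -0.48  0.9   0.    0.79]Traceback (most recent call last):
  File "held.py", line 5, in <module>
    c,wh,a=cv2.minAreaRect((X[:,:2]*1000).astype(np.float32)); print('held tool xy',np.round(c,1),np.round(wh,1),round(a,1),'top z',zt.round(4),len(X),'x max',(X[:,0].max()*1000).round(1),'gap',s['finger_gap'].round(3),'F',s['finger_force'])
                                                                                                                                                                                                  ^^^^^^^^^^^^^^^^^^^^^
AttributeError: 'float' object has no attribute 'round'
```

```bash
sed -i "s/s\['finger_gap'\].round(3)/round(s['finger_gap'],3)/" held.py
python3 -m handwheel '[{"dr":[0,0,0],"translation":[0.005,0.015,-0.03],"gripper":0},{"dr":[0,0,0],"translation":[0.015,0.04,-0.046],"gripper":0},{"dr":[0,0,0],"translation":[0.027,0.07,-0.046],"gripper":0},{"dr":[0,0,0],"translation":[0.039,0.1,-0.046],"gripper":0},{"dr":[0,0,0],"translation":[0.051,0.13,-0.046],"gripper":0},{"dr":[0,0,0],"translation":[0.062,0.158,-0.046],"gripper":0},{"dr":[0,0,0],"translation":[0.068,0.174,-0.046],"gripper":0},{"dr":[0,0,0],"translation":[0.0704,0.18,-0.046],"gripper":0},{"dr":[0.1,0.1,0],"translation":[0.0704,0.18,-0.046],"gripper":0},{"dr":[0.1,0.1,0],"translation":[0.0704,0.18,-0.046],"gripper":0}]' 40
python3 held.py; python3 look.py w14.png|grep -v bench; python3 -c "
from h import *
plan(.5771,-.1113,.05,8.2)"
```

```text
time: 29.33
eef_pos: [0.5752, -0.1109, 0.1269]
orientation: [-2.056, -2.371, 0.002]
force: [-0.5, -0.2, -1.0]
finger_gap: 0.682
finger_force: 44.0
held tool xy [0.9 0.7] [59.9 58.1] 1.4 top z -0.0262 9572 x max 30.9 gap 0.68 F 44.00598406791687
block [ 624.8 -145.1] [170.5 170.4] 8.31
recess 101 [625.7 -58.9] [86.5  0.3] 8.4 mean [625.9 -58.9  37.5]
recess 2887 [661.3 -99.8] [38.9 65.1] 8.4 mean [661.7 -99.2  37.4]
recess 1498 [576.2 -97.8] [62.7 33.4] 4.3 mean [576.  -96.6  37.4]
recess 61 [ 682.5 -163.3] [ 5.1 17.8] 61.4 mean [ 683.2 -163.2   37.2]
[ 0.57505301 -0.11148256  0.12777107] 29.4333
t 29.43 eef [ 0.5751 -0.1115  0.1278] gap 0.68 F [-0.1 -0.9 -2. ]
translation [-0.0002  0.0022  0.0778] dr [-0.1  -0.07 -0.15] j [-0.33  0.38 -0.09  1.11  0.    1.1 ]
```

View pics/held.png

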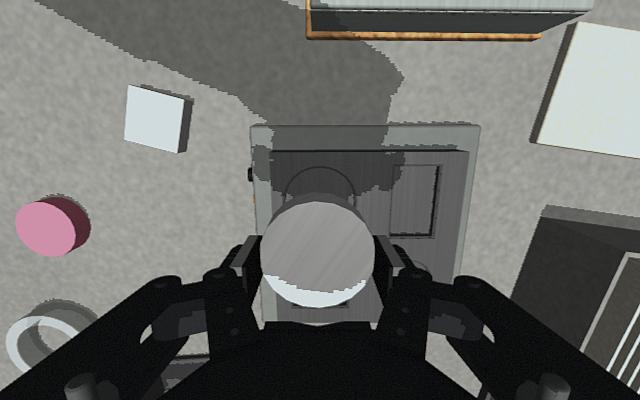

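Picture: the disc is held between the pads at (318,252) above the large round recess at (320,185). I move down to just over the block.

```bash
python3 -m handwheel '[{"dr":[0,0,0],"translation":[-0.001,0.0016,0.02],"gripper":0},{"dr":[0,0,0],"translation":[-0.001,0.0016,0.045],"gripper":0},{"dr":[0,0,0],"translation":[-0.001,0.0016,0.065],"gripper":0},{"dr":[0,0,0],"translation":[-0.001,0.0016,0.077],"gripper":0},{"dr":[0,0,0],"translation":[-0.001,0.0016,0.08],"gripper":0},{"dr":[0,0,0],"translation":[-0.001,0.0016,0.08],"gripper":0},{"dr":[0,0,0],"translation":[-0.001,0.0016,0.08],"gripper":0}]' 40
python3 held.py; python3 look.py w15.png|grep -v bench; python3 -c "
from h import *
plan(.5768,-.1124,.031,8.2)"
```

```text
time: 30.02
eef_pos: [0.5783, -0.1124, 0.0494]
orientation: [2.06, 2.371, 0.001]
force: [-0.4, 0.7, -0.2]
finger_gap: 0.681
finger_force: 44.1
held tool xy [ 0.7 -0.1] [59.2 58.9] 41.0 top z -0.0262 9593 x max 30.8 gap 0.683 F 44.07221853733063
block [ 625.1 -145. ] [171.3 170.4] 8.29
recess 111 [650.4 -55.4] [62.6  0.4] 8.5 mean [650.  -55.4  37.2]
recess 62 [576.3 -66.3] [26.2  0.3] 8.2 mean [577.4 -66.1  37.7]
recess 80 [604.4 -62.2] [29.   0.3] 8.4 mean [603.7 -62.3  37.1]
recess 5527 [ 662.  -100.2] [37.9 64.7] 8.4 mean [662.7 -98.3  37.4]
recess 790 [571.8 -94.4] [61.2 24. ] 17.3 mean [570.  -90.6  37.4]
recess 1221 [ 587.  -176.9] [53.5 17.5] 10.2 mean [ 587.3 -175.5   37.4]
recess 622 [ 680.6 -188.2] [20.4 24.6] 8.5 mean [ 679.4 -190.7   37.6]
[ 0.57911219 -0.112418    0.05008038] 30.1167
t 30.12 eef [ 0.5791 -0.1124  0.0501] gap 0.68 F [ 0.5 -0.7 -0.9]
translation [ 0.0004 -0.0023  0.0191] dr [ 0.15  0.04 -0.12] j [-0.33  0.44 -0.2   0.93  0.    1.1 ]
```

```bash
python3 -m handwheel '[{"dr":[0,0,0],"translation":[0.0006,-0.0013,0.003],"gripper":0},{"dr":[0,0,0],"translation":[0.0006,-0.0013,0.006],"gripper":0},{"dr":[0,0,0],"translation":[0.0006,-0.0013,0.009],"gripper":0},{"dr":[0,0,0],"translation":[0.0006,-0.0013,0.011],"gripper":0},{"dr":[0,0,0],"translation":[0.0006,-0.0013,0.013],"gripper":0},{"dr":[0,0,0],"translation":[0.0006,-0.0013,0.015],"gripper":0},{"dr":[0,0,0],"translation":[0.0006,-0.0013,0.016],"gripper":0},{"dr":[0,0,0],"translation":[0.0006,-0.0013,0.016],"gripper":0}]' 40
python3 held.py
```

```text
time: 30.78
eef_pos: [0.5767, -0.1113, 0.0322]
orientation: [-2.058, -2.372, -0.001]
force: [-0.9, -0.3, -0.8]
finger_gap: 0.675
finger_force: 44.1
held tool xy [0.6 0.3] [59.7 58.2] 0.2 top z -0.0264 9594 x max 30.5 gap 0.679 F 44.07207727432251
```

```bash
python3 -m handwheel '[{"dr":[0,0,0],"translation":[0,0,0.001],"gripper":0},{"dr":[0,0,0],"translation":[0,0,0.001],"gripper":-0.5},{"dr":[0,0,0],"translation":[0,0,0.001],"gripper":-0.6},{"dr":[0,0,0],"translation":[0,0,0.001],"gripper":-0.7},{"dr":[0,0,0],"translation":[0,0,0.001],"gripper":-0.7}]' 40
python3 -m handwheel '[{"dr":[0,0,0],"translation":[0,0,-0.02],"gripper":-0.7},{"dr":[0,0,0],"translation":[0,0,-0.05],"gripper":-1},{"dr":[0,0,0],"translation":[0,0,-0.09],"gripper":-1},{"dr":[0,0,0],"translation":[0,0,-0.13],"gripper":-1},{"dr":[0,0,0],"translation":[0,0,-0.15],"gripper":-1},{"dr":[0,0,0],"translation":[0,0,-0.15],"gripper":-1},{"dr":[0,0,0],"translation":[0,0,-0.15],"gripper":-1}]' 40
python3 look.py w16.png; python3 -c "
from h import *
plan(.4165,-.0625,.10,-6.6)"
```

```text
time: 31.25
eef_pos: [0.5772, -0.1115, 0.0319]
orientation: [2.059, 2.372, 0.001]
force: [-1.1, 1.1, -0.2]
finger_gap: 0.852
finger_force: 0.0
time: 31.83
eef_pos: [0.578, -0.1118, 0.1834]
orientation: [2.056, 2.37, 0.003]
force: [0.4, -0.2, -0.2]
finger_gap: 1.0
finger_force: 0.0
bench 2210 [417.  -62.2] [50.1 50.7] 83.5 mean [417.8 -61.7  20.3] px [178 118]
bench 1988 [ 307.8 -185.7] [59.8 59.1] 33.2 mean [ 308.9 -184.6   20.2] px [ 85 210]
seated 2499 [ 576.7 -110.4] [58.5 59.2] 10.0 mean [ 576.7 -109.6   57.3] px [315 187]
block [ 624.7 -145.4] [171.  170.2] 8.15
recess 60 [626.  -58.8] [62.7  0.2] 8.4 mean [626.  -58.8  37.5]
recess 1972 [ 661.1 -100.1] [38.2 64.1] 8.3 mean [661.3 -99.2  37.4]
recess 1793 [ 588.9 -192.4] [53.2 51.2] 8.4 mean [ 588.9 -192.2   37.3]
recess 895 [ 670.2 -180.4] [37.6 42.6] 5.6 mean [ 671.3 -180.4   37.3]
[ 0.57685927 -0.11145169  0.18158419] 31.8833
t 31.88 eef [ 0.5769 -0.1115  0.1816] gap 0.997 F [-0.6  0.4 -1.9]
translation [ 0.0711 -0.1519  0.0815] dr [ 0.05 -0.02 14.71] j [-0.33  0.35  0.01  1.23  0.    1.1 ]
```

Large disc seated (top at 57 mm). Now the square.

```bash
python3 -m handwheel '[{"dr":[0,0,3],"translation":[0.008,-0.02,0],"gripper":-1},{"dr":[0,0,6],"translation":[0.02,-0.045,0],"gripper":-1},{"dr":[0,0,9],"translation":[0.035,-0.075,0.015],"gripper":-1},{"dr":[0,0,12],"translation":[0.05,-0.105,0.035],"gripper":-1},{"dr":[0,0,14.7],"translation":[0.062,-0.132,0.055],"gripper":-1},{"dr":[0,0,14.7],"translation":[0.069,-0.148,0.075],"gripper":-1},{"dr":[0,0,14.7],"translation":[0.0711,-0.152,0.081],"gripper":-1},{"dr":[0,0,14.7],"translation":[0.0711,-0.152,0.081],"gripper":-1},{"dr":[0,0,14.7],"translation":[0.0711,-0.152,0.081],"gripper":-1}]' >/dev/null
python3 look.py w17.png|grep bench; python3 -c "
from h import *
plan(.417,-.0625,-.004,-6.5)"
```

```text
bench 3709 [420.6  79. ] [36.5 62. ] 44.7 mean [421.8  74.5  20.3] px [301  27]
bench 3085 [416.8 -61.8] [49.9 50. ] 83.5 mean [417.  -60.8  20.3] px [315 199]
t 32.68 eef [ 0.4184 -0.0632  0.1013] gap 1.0 F [0.6 0.6 0.4]
translation [ 0.0005 -0.0017  0.1053] dr [ 0.13 -0.   -0.09] j [-0.34  0.1  -0.53  0.94  0.    1.35]
```

```bash
python3 -m handwheel '[{"dr":[0,0,0],"translation":[0.001,-0.0015,0.03],"gripper":-1},{"dr":[0,0,0],"translation":[0.001,-0.0015,0.06],"gripper":-1},{"dr":[0,0,0],"translation":[0.001,-0.0015,0.088],"gripper":-1},{"dr":[0,0,0],"translation":[0.001,-0.0015,0.1],"gripper":-1},{"dr":[0,0,0],"translation":[0.001,-0.0015,0.106],"gripper":-1},{"dr":[0,0,0],"translation":[0.001,-0.0015,0.107],"gripper":-1},{"dr":[0,0,0],"translation":[0.001,-0.0015,0.107],"gripper":-1}]' 40
python3 -m handwheel '[{"dr":[0,0,0],"translation":[0,0,0],"gripper":0.2},{"dr":[0,0,0],"translation":[0,0,0],"gripper":0.2},{"dr":[0,0,0],"translation":[0,0,0],"gripper":0.2},{"dr":[0,0,0],"translation":[0,0,0],"gripper":0.2},{"dr":[0,0,0],"translation":[0,0,0],"gripper":0.2}]' 40
python3 -m handwheel '[{"dr":[0,0,0],"translation":[0,0,-0.01],"gripper":0.2},{"dr":[0,0,0],"translation":[0,0,-0.03],"gripper":0.2},{"dr":[0,0,0],"translation":[0,0,-0.06],"gripper":0.2},{"dr":[0,0,0],"translation":[0,0,-0.09],"gripper":0.2},{"dr":[0,0,0],"translation":[0,0,-0.12],"gripper":0.2},{"dr":[0,0,0],"translation":[0,0,-0.13],"gripper":0.2},{"dr":[0,0,0],"translation":[0,0,-0.13],"gripper":0.2}]' 40
python3 held.py; python3 -c "
from h import *
plan(.589,-.1908,.13,8.2)"
```

```text
time: 33.27
eef_pos: [0.4168, -0.0619, -0.0058]
orientation: [2.345, 2.089, 0.002]
force: [1.0, -0.4, 0.0]
finger_gap: 0.996
finger_force: 0.0
time: 33.68
eef_pos: [0.4161, -0.0616, -0.0052]
orientation: [2.344, 2.089, 0.003]
force: [-0.2, -0.0, 4.6]
finger_gap: 0.574
finger_force: 41.3
time: 34.27
eef_pos: [0.4174, -0.0621, 0.127]
orientation: [2.341, 2.086, 0.006]
force: [1.0, 0.2, -0.8]
finger_gap: 0.57
finger_force: 42.4
held tool xy [-0.8  1.5] [50.3 50.3] 0.4 top z -0.0274 8312 x max 24.4 gap 0.571 F 42.3963725566864
t 34.32 eef [ 0.4162 -0.0617  0.1251] gap 0.571 F [ 0.3  0.1 -1.5]
translation [-0.1084  0.1865 -0.0041] dr [  0.24   0.05 -14.79] j [-0.34  0.07 -0.5   1.    0.    1.35]
```

```bash
python3 -m handwheel '[{"dr":[0,0,-2],"translation":[-0.01,0.018,-0.004],"gripper":0.2},{"dr":[0,0,-4],"translation":[-0.025,0.043,-0.004],"gripper":0.2},{"dr":[0,0,-6],"translation":[-0.042,0.073,-0.004],"gripper":0.2},{"dr":[0,0,-8],"translation":[-0.06,0.103,-0.004],"gripper":0.2},{"dr":[0,0,-10],"translation":[-0.077,0.133,-0.004],"gripper":0.2},{"dr":[0,0,-12],"translation":[-0.093,0.16,-0.004],"gripper":0.2},{"dr":[0,0,-14],"translation":[-0.104,0.178,-0.004],"gripper":0.2},{"dr":[0.2,0,-14.8],"translation":[-0.1084,0.1865,-0.004],"gripper":0.2},{"dr":[0.2,0,-14.8],"translation":[-0.1084,0.1865,-0.004],"gripper":0.2},{"dr":[0.2,0,-14.8],"translation":[-0.1084,0.1865,-0.004],"gripper":0.2}]' 40 >/dev/null
cat > place.py <<'E'
from h import *
import sys,io,contextlib
# python3 place.py u v : shift in tool frame to bring held blank's centre over warmer-frame (u,v) mm, all as seen by wrist camera
u,v=map(float,sys.argv[1:3])
im,d,P,T,p=cam('wrist'); s=ctrl.sense(); Rt=R.from_rotvec(s['orientation']); Q=Rt.inv().apply(P.reshape(-1,3)-s['eef_pos']).reshape(P.shape)
cv2.imwrite('pics/held.png',im)
m=((Q[...,2]>-.035)&(Q[...,2]<-.008)&(abs(Q[...,1])<.0325)&(abs(Q[...,0])<.045)&(im.max(2)>105)).astype(np.uint8)
n,l,st,_=cv2.connectedComponentsWithStats(m); i=1+np.argmax(st[1:,4]); X=Q[l==i]; zt=np.median(X[:,2]); X=X[abs(X[:,2]-zt)<.003]
c,wh,a=cv2.minAreaRect((X[:,:2]*1000).astype(np.float32)); c=np.array(c)
a=(a+45)%90-45
W=Rt.apply(np.array([c[0]/1000,c[1]/1000,zt]))+s['eef_pos']
z=P[...,2]; m=(z>.043)&(z<.0485)&(np.hypot(P[...,0]-.6245,P[...,1]+.145)<.13); B=P[m]; bc,bwh,ba=cv2.minAreaRect((B[:,:2]*1000).astype(np.float32)); ba=(ba+45)%90-45
if abs(np.array(bwh)-170.5).max()>3: print('block partial',bc,bwh); bc,ba=(624.8,-145.1),8.25
th=np.deg2rad(ba); G=np.array(bc)+[u*np.cos(th)-v*np.sin(th),u*np.sin(th)+v*np.cos(th)]
dv=np.array([*(G/1000-W[:2]),0]); tx=Rt.as_matrix()[:,0]; ty=Rt.as_matrix()[:,1]
yaw=np.rad2deg(np.arctan2(ty[1],ty[0]))
print('held',c.round(1),np.round(wh,1),'ang',round(a,1),'bottom z',((W[2]-.02)*1000).round(1),'block',np.round(bc,1),round(ba,2),'eef',s['eef_pos'].round(4),'toolyaw',yaw.round(2))
print('blank yaw-block yaw (mod90)',round(((yaw-a)-ba+45)%90-45,2) )
print('SHIFT tool x,y (mm)',(Rt.inv().apply(dv)*1000).round(1),'down',((W[2]-.02-.037)*1000).round(1),'F',s['force'].round(1),'t',round(s['time'],1))
E
python3 place.py -42 -40
```

```text
held [-1.   0.5] [50.1 50.4] ang 0.1 bottom z 130.7 block [ 624.8 -145. ] 8.24 eef [ 0.5864 -0.1896  0.1257] toolyaw 8.19
blank yaw-block yaw (mod90) -0.14
SHIFT tool x,y (mm) [-0.3  1.8 -0. ] down 93.7 F [-0.8 -0.1 -1.1] t 35.2
```

```bash
python3 -m handwheel '[{"dr":[0,0,0],"translation":[-0.0003,0.0018,0.02],"gripper":0.2},{"dr":[0,0,0],"translation":[-0.0003,0.0018,0.045],"gripper":0.2},{"dr":[0,0,0],"translation":[-0.0003,0.0018,0.065],"gripper":0.2},{"dr":[0,0,0],"translation":[-0.0003,0.0018,0.077],"gripper":0.2},{"dr":[0,0,0],"translation":[-0.0003,0.0018,0.08],"gripper":0.2},{"dr":[0,0,0],"translation":[-0.0003,0.0018,0.08],"gripper":0.2},{"dr":[0,0,0],"translation":[-0.0003,0.0018,0.08],"gripper":0.2},{"dr":[0,0,0],"translation":[-0.0003,0.0018,0.08],"gripper":0.2}]' >/dev/null
python3 place.py -42 -40
```

```text
held [-0.4  0.4] [50.4 50.2] ang 0.2 bottom z 54.5 block [ 625.2 -144.8] 8.28 eef [ 0.5902 -0.1907  0.0491] toolyaw 8.21
blank yaw-block yaw (mod90) -0.25
SHIFT tool x,y (mm) [ 0.7 -1.2  0. ] down 17.5 F [ 0.6  0.  -0.8] t 35.9
```

```bash
python3 -m handwheel '[{"dr":[0,0,0],"translation":[0.0007,-0.0013,0.003],"gripper":0.2},{"dr":[0,0,0],"translation":[0.0007,-0.0013,0.006],"gripper":0.2},{"dr":[0,0,0],"translation":[0.0007,-0.0013,0.009],"gripper":0.2},{"dr":[0,0,0],"translation":[0.0007,-0.0013,0.011],"gripper":0.2},{"dr":[0,0,0],"translation":[0.0007,-0.0013,0.013],"gripper":0.2},{"dr":[0,0,0],"translation":[0.0007,-0.0013,0.015],"gripper":0.2},{"dr":[0,0,0],"translation":[0.0007,-0.0013,0.016],"gripper":0.2},{"dr":[0,0,0],"translation":[0.0007,-0.0013,0.016],"gripper":0.2}]' 
python3 place.py -42 -40
```

```text
time: 36.58
eef_pos: [0.5879, -0.1899, 0.032]
orientation: [-2.055, -2.373, 0.003]
force: [-1.7, -0.1, 2.8]
finger_gap: 0.571
finger_force: 42.8
block partial (625.4046630859375, -147.0433349609375) (171.65093994140625, 166.71925354003906)
held [-0.4  0.4] [50.  50.1] ang 0.2 bottom z 37.3 block [ 624.8 -145.1] 8.25 eef [ 0.588  -0.1899  0.032 ] toolyaw 8.21
blank yaw-block yaw (mod90) -0.25
SHIFT tool x,y (mm) [-0.5  0.4 -0. ] down 0.3 F [-1.8  0.8  3.2] t 36.6
```

Seated. Release and head for the oblong, tool angle 44.7°.

```bash
python3 -m handwheel '[{"dr":[0,0,0],"translation":[0,0,0],"gripper":-0.3},{"dr":[0,0,0],"translation":[0,0,0],"gripper":-0.5},{"dr":[0,0,0],"translation":[0,0,0],"gripper":-0.5},{"dr":[0,0,0],"translation":[0,0,0],"gripper":-0.5}]' 40
python3 -m handwheel '[{"dr":[0,0,0],"translation":[0,0,-0.02],"gripper":-0.5},{"dr":[0,0,0],"translation":[0,0,-0.05],"gripper":-1},{"dr":[0,0,0],"translation":[0,0,-0.09],"gripper":-1},{"dr":[0,0,0],"translation":[0,0,-0.13],"gripper":-1},{"dr":[0,0,0],"translation":[0,0,-0.17],"gripper":-1},{"dr":[0,0,0],"translation":[0,0,-0.18],"gripper":-1},{"dr":[0,0,0],"translation":[0,0,-0.18],"gripper":-1}]'
python3 look.py w18.png; python3 -c "
from h import *
plan(.4203,.079,.12,44.6)"
```

```text
time: 36.97
eef_pos: [0.5881, -0.1899, 0.0315]
orientation: [-2.055, -2.373, 0.003]
force: [-0.7, -0.4, 0.5]
finger_gap: 0.748
finger_force: 0.0
time: 37.55
eef_pos: [0.591, -0.1911, 0.2166]
orientation: [2.053, 2.37, 0.001]
force: [1.0, -0.4, -0.3]
finger_gap: 0.998
finger_force: 0.0
bench 1973 [ 307.5 -185.6] [59.7 58.6] 5.5 mean [ 308.8 -185.1   20.3] px [ 91 140]
seated 2487 [ 576.7 -110.4] [59.2 58.8] 53.0 mean [ 576.7 -110.    57.4] px [313 108]
seated 1846 [ 587.9 -190.1] [50.1 49.8] 8.3 mean [ 587.7 -189.1   57.2] px [313 180]
block [ 624.5 -145. ] [170.6 169.7] 8.37
recess 2016 [660.8 -99. ] [38.5 64.9] 8.4 mean [661.  -98.2  37.4]
recess 73 [ 583.4 -133.4] [55.2 16.8] 16.4 mean [ 584.6 -136.1   37.7]
recess 65 [ 587.5 -167. ] [18.  56.4] 80.9 mean [ 591.6 -166.9   37.6]
recess 1016 [ 672.8 -179.3] [43.1 43.3] 8.2 mean [ 672.8 -178.8   37.4]
[ 0.58975698 -0.19054674  0.21361514] 37.6
t 37.6 eef [ 0.5898 -0.1905  0.2136] gap 1.003 F [-0.7  0.1  0.3]
translation [ 0.2911 -0.1293  0.093 ] dr [ 1.000e-02  1.000e-01 -3.639e+01] j [-0.44  0.4   0.16  1.33 -0.    0.99]
```

```bash
python3 -m handwheel '[{"dr":[0,0,-4],"translation":[0.025,-0.02,0],"gripper":-1},{"dr":[0,0,-8],"translation":[0.055,-0.045,0],"gripper":-1},{"dr":[0,0,-12],"translation":[0.085,-0.07,0],"gripper":-1},{"dr":[0,0,-16],"translation":[0.115,-0.09,0],"gripper":-1},{"dr":[0,0,-20],"translation":[0.15,-0.105,0.01],"gripper":-1},{"dr":[0,0,-24],"translation":[0.185,-0.118,0.025],"gripper":-1},{"dr":[0,0,-28],"translation":[0.22,-0.125,0.04],"gripper":-1},{"dr":[0,0,-32],"translation":[0.25,-0.129,0.06],"gripper":-1},{"dr":[0,0,-36],"translation":[0.275,-0.129,0.08],"gripper":-1},{"dr":[0,0,-36.4],"translation":[0.29,-0.129,0.093],"gripper":-1}]' >/dev/null
python3 -m handwheel '[{"dr":[0,0,0],"translation":[0,0,0],"gripper":-1},{"dr":[0,0,0],"translation":[0,0,0],"gripper":-1}]'
python3 look.py w19.png|grep bench; python3 -c "
from h import *
plan(.4203,.079,-.0075,44.6)"
```

```text
time: 38.6
eef_pos: [0.417, 0.0792, 0.1173]
orientation: [-1.207, -2.893, 0.005]
force: [0.2, -0.7, 0.7]
finger_gap: 1.002
finger_force: 0.0
bench 2301 [391.7 234.5] [41.1 41.2] 27.8 mean [391.4 234.3  20.2] px [428  46]
bench 2437 [420.1  79.1] [36.1 61.7] 44.6 mean [419.3  79.9  20.2] px [319 198]
bench 1912 [ 299.8 -185. ] [61.7 43.8] 82.8 mean [ 301.8 -182.3   20. ] px [ 62 293]
t 38.65 eef [0.4183 0.0786 0.1183] gap 0.997 F [-1.3 -1.1 -0. ]
translation [-0.0016  0.0022  0.1258] dr [-0.22 -0.22  0.03] j [-0.    0.09 -0.49  1.   -0.    0.79]
```

The small disc has been knocked to about (392, 234). Continue with the oblong.

```bash
python3 -m handwheel '[{"dr":[0,0,0],"translation":[-0.001,0.0015,0.03],"gripper":-1},{"dr":[0,0,0],"translation":[-0.001,0.0015,0.06],"gripper":-1},{"dr":[0,0,0],"translation":[-0.001,0.0015,0.09],"gripper":-1},{"dr":[0,0,0],"translation":[-0.001,0.0015,0.112],"gripper":-1},{"dr":[0,0,0],"translation":[-0.001,0.0015,0.122],"gripper":-1},{"dr":[0,0,0],"translation":[-0.001,0.0015,0.124],"gripper":-1},{"dr":[0,0,0],"translation":[-0.001,0.0015,0.124],"gripper":-1}]' 40
python3 -m handwheel '[{"dr":[0,0,0],"translation":[0,0,0],"gripper":0.4},{"dr":[0,0,0],"translation":[0,0,0],"gripper":0.4},{"dr":[0,0,0],"translation":[0,0,0],"gripper":0.4},{"dr":[0,0,0],"translation":[0,0,0],"gripper":0.4},{"dr":[0,0,0],"translation":[0,0,0],"gripper":0.4},{"dr":[0,0,0],"translation":[0,0,0],"gripper":0.4}]' 40
python3 -m handwheel '[{"dr":[0,0,0],"translation":[0,0,-0.01],"gripper":0.4},{"dr":[0,0,0],"translation":[0,0,-0.03],"gripper":0.4},{"dr":[0,0,0],"translation":[0,0,-0.06],"gripper":0.4},{"dr":[0,0,0],"translation":[0,0,-0.09],"gripper":0.4},{"dr":[0,0,0],"translation":[0,0,-0.12],"gripper":0.4},{"dr":[0,0,0],"translation":[0,0,-0.14],"gripper":0.4},{"dr":[0,0,0],"translation":[0,0,-0.14],"gripper":0.4}]' 40
python3 held.py; python3 -c "
from h import *
plan(.6605,-.0993,.15,8.2)"
```

```text
time: 39.23
eef_pos: [0.4208, 0.0781, -0.005]
orientation: [-1.214, -2.894, 0.002]
force: [-0.5, 0.3, -1.2]
finger_gap: 1.0
finger_force: 0.0
time: 39.73
eef_pos: [0.4215, 0.0791, -0.0038]
orientation: [-1.212, -2.897, 0.0]
force: [-0.8, -0.9, 5.3]
finger_gap: 0.403
finger_force: 40.1
time: 40.32
eef_pos: [0.424, 0.0791, 0.1397]
orientation: [1.21, 2.894, 0.004]
force: [-0.2, -0.6, -1.3]
finger_gap: 0.408
finger_force: 40.6
held tool xy [-0.2  0.7] [61.5 36.2] 0.2 top z -0.0263 7339 x max 30.6 gap 0.41 F 40.63019335269928
t 40.37 eef [0.4229 0.0791 0.1374] gap 0.41 F [ 0.2 -0.  -2.5]
translation [-0.2939  0.0438 -0.0121] dr [ 0.12  0.04 36.42] j [-0.    0.08 -0.45  1.04  0.    0.79]
```

```bash
python3 -m handwheel '[{"dr":[0,0,4],"translation":[-0.015,0,-0.012],"gripper":0.4},{"dr":[0,0,8],"translation":[-0.04,0.003,-0.02],"gripper":0.4},{"dr":[0,0,12],"translation":[-0.075,0.007,-0.02],"gripper":0.4},{"dr":[0,0,16],"translation":[-0.11,0.012,-0.02],"gripper":0.4},{"dr":[0,0,20],"translation":[-0.145,0.018,-0.02],"gripper":0.4},{"dr":[0,0,24],"translation":[-0.18,0.024,-0.02],"gripper":0.4},{"dr":[0,0,28],"translation":[-0.215,0.03,-0.02],"gripper":0.4},{"dr":[0,0,32],"translation":[-0.25,0.037,-0.018],"gripper":0.4},{"dr":[0,0,36],"translation":[-0.28,0.042,-0.015],"gripper":0.4},{"dr":[0.1,0,36.4],"translation":[-0.294,0.0438,-0.012],"gripper":0.4}]' >/dev/null
python3 -m handwheel '[{"dr":[0,0,0],"translation":[0,0,0],"gripper":0.4},{"dr":[0,0,0],"translation":[0,0,0],"gripper":0.4},{"dr":[0,0,0],"translation":[0,0,0],"gripper":0.4}]' >/dev/null
python3 place.py 42 40
```

```text
held [0.5 0.3] [61.7 35.8] ang 0.2 bottom z 148.9 block [ 624.3 -145.1] 8.35 eef [ 0.6573 -0.0985  0.1456] toolyaw 8.26
blank yaw-block yaw (mod90) -0.25
SHIFT tool x,y (mm) [-1.8  2.2 -0. ] down 111.9 F [ 0.5  0.4 -0.7] t 41.5
```

```bash
python3 -m handwheel '[{"dr":[0,0,0],"translation":[-0.0018,0.0022,0.02],"gripper":0.4},{"dr":[0,0,0],"translation":[-0.0018,0.0022,0.045],"gripper":0.4},{"dr":[0,0,0],"translation":[-0.0018,0.0022,0.07],"gripper":0.4},{"dr":[0,0,0],"translation":[-0.0018,0.0022,0.085],"gripper":0.4},{"dr":[0,0,0],"translation":[-0.0018,0.0022,0.094],"gripper":0.4},{"dr":[0,0,0],"translation":[-0.0018,0.0022,0.097],"gripper":0.4},{"dr":[0,0,0],"translation":[-0.0018,0.0022,0.097],"gripper":0.4},{"dr":[0,0,0],"translation":[-0.0018,0.0022,0.097],"gripper":0.4}]' >/dev/null
python3 place.py 42 40
```

```text
held [0.6 0.2] [62.1 36. ] ang 0.1 bottom z 54.8 block [ 624.5 -145. ] 8.43 eef [ 0.6616 -0.1011  0.0511] toolyaw 8.23
blank yaw-block yaw (mod90) -0.26
SHIFT tool x,y (mm) [ 1.3 -1.4  0. ] down 17.8 F [ 0.4 -0.4 -0.8] t 42.2
```

```bash
python3 -m handwheel '[{"dr":[0,0,0],"translation":[0.0013,-0.0012,0.003],"gripper":0.4},{"dr":[0,0,0],"translation":[0.0013,-0.0012,0.006],"gripper":0.4},{"dr":[0,0,0],"translation":[0.0013,-0.0012,0.009],"gripper":0.4},{"dr":[0,0,0],"translation":[0.0013,-0.0012,0.011],"gripper":0.4},{"dr":[0,0,0],"translation":[0.0013,-0.0012,0.013],"gripper":0.4},{"dr":[0,0,0],"translation":[0.0013,-0.0012,0.015],"gripper":0.4},{"dr":[0,0,0],"translation":[0.0013,-0.0012,0.0165],"gripper":0.4},{"dr":[0,0,0],"translation":[0.0013,-0.0012,0.0165],"gripper":0.4}]' 
python3 place.py 42 40
```

```text
time: 42.88
eef_pos: [0.6592, -0.1, 0.0334]
orientation: [-2.055, -2.372, 0.005]
force: [-1.6, 0.6, 1.9]
finger_gap: 0.407
finger_force: 41.0
block partial (619.7113037109375, -114.99790954589844) (171.7328643798828, 109.46772766113281)
held [0.9 0.4] [36.2 61.8] ang -0.1 bottom z 37.4 block [ 624.8 -145.1] 8.25 eef [ 0.6592 -0.1     0.0333] toolyaw 8.2
blank yaw-block yaw (mod90) 0.03
SHIFT tool x,y (mm) [-0.6  0.9 -0. ] down 0.4 F [-0.7 -0.3  2.7] t 42.9
```

Seated. Release to a limited opening, rise, and go for the small disc.

```bash
python3 -m handwheel '[{"dr":[0,0,0],"translation":[0,0,0],"gripper":0},{"dr":[0,0,0],"translation":[0,0,0],"gripper":-0.2},{"dr":[0,0,0],"translation":[0,0,0],"gripper":-0.2},{"dr":[0,0,0],"translation":[0,0,0],"gripper":-0.2}]' 40
python3 -m handwheel '[{"dr":[0,0,0],"translation":[0,0,-0.02],"gripper":-0.2},{"dr":[0,0,0],"translation":[0,0,-0.05],"gripper":-1},{"dr":[0,0,0],"translation":[0,0,-0.09],"gripper":-1},{"dr":[0,0,0],"translation":[0,0,-0.13],"gripper":-1},{"dr":[0,0,0],"translation":[0,0,-0.17],"gripper":-1},{"dr":[0,0,0],"translation":[0,0,-0.18],"gripper":-1},{"dr":[0,0,0],"translation":[0,0,-0.18],"gripper":-1}]'
python3 look.py w20.png|grep seated; python3 -c "
from h import *
plan(.3917,.2345,.12,30)"
```

```text
time: 43.27
eef_pos: [0.6593, -0.1, 0.0328]
orientation: [-2.055, -2.372, 0.005]
force: [0.5, 0.8, -1.0]
finger_gap: 0.602
finger_force: 0.0
time: 43.85
eef_pos: [0.6625, -0.1005, 0.2182]
orientation: [2.054, 2.371, 0.001]
force: [0.6, 0.6, 1.6]
finger_gap: 1.003
finger_force: 0.0
seated 2053 [ 577.  -110.4] [58.8 59.3] 0.4 mean [ 577.2 -109.6   57.3] px [242 179]
seated 1618 [658.6 -98.9] [35.3 61.8] 8.7 mean [658.7 -97.9  57.2] px [313 179]
seated 1424 [ 588.1 -189.9] [49.9 50.1] 8.5 mean [ 590.  -187.3   57.2] px [248 242]
t 43.9 eef [ 0.6614 -0.1002  0.2151] gap 0.997 F [-0.9  0.6 -0.6]
translation [ 0.3699 -0.2191  0.0946] dr [ -0.04   0.08 -21.79] j [-0.27  0.51  0.33  1.39 -0.    1.16]
```

```bash
python3 -m handwheel '[{"dr":[0,0,-2],"translation":[0.03,-0.018,0],"gripper":-1},{"dr":[0,0,-4],"translation":[0.065,-0.038,0],"gripper":-1},{"dr":[0,0,-6],"translation":[0.1,-0.059,0],"gripper":-1},{"dr":[0,0,-8],"translation":[0.135,-0.08,0],"gripper":-1},{"dr":[0,0,-10],"translation":[0.17,-0.1,0],"gripper":-1},{"dr":[0,0,-12],"translation":[0.205,-0.121,0],"gripper":-1},{"dr":[0,0,-14],"translation":[0.24,-0.142,0],"gripper":-1},{"dr":[0,0,-16],"translation":[0.275,-0.163,0],"gripper":-1},{"dr":[0,0,-18],"translation":[0.31,-0.184,0],"gripper":-1},{"dr":[0,0,-20],"translation":[0.34,-0.2,0],"gripper":-1}]' >/dev/null
python3 -m handwheel '[{"dr":[0,0,0],"translation":[0,0,0],"gripper":-1},{"dr":[0,0,0],"translation":[0,0,0],"gripper":-1}]' >/dev/null
python3 look.py w21.png|grep -v rec; python3 -c "
from h import *
plan(.3917,.2345,-.0065,30)"
```

```text
bench 878 [391.7 235.3] [40.  40.7] 27.3 mean [391.5 235.4  20.3] px [313 152]
bench 668 [ 317.8 -187. ] [62.  37.4] 85.6 mean [ 316.2 -183.9   19.9] px [144 367]
seated 436 [466.8 405.8] [32.4 67.4] 58.1 mean [470.  412.1  56.6] px [465  36]
block [0. 0.] [0. 0.] 0.0
[0.41249856 0.20827633 0.21243991] 44.95
t 44.95 eef [0.4125 0.2083 0.2124] gap 1.004 F [-0.3 -0.7  0.8]
translation [ 0.0325 -0.0044  0.219 ] dr [-0.38 -0.12 -1.7 ] j [ 0.29  0.1  -0.24  1.24  0.    1.37]
```

View pics/w21.png

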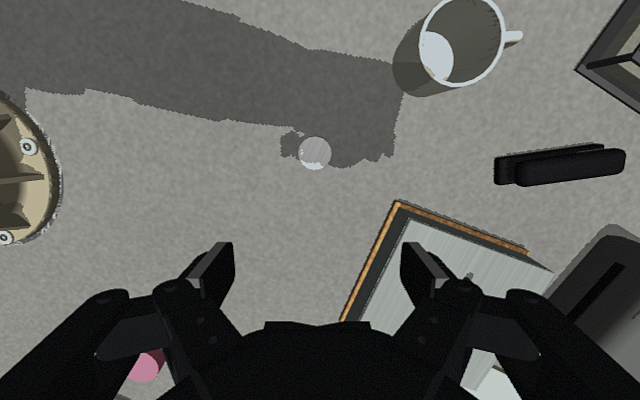

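Picture: small disc at (315,152), mug well clear at (460,40). Lower over it.

```bash
python3 -m handwheel '[{"dr":[-0.3,0,-1.7],"translation":[0.015,-0.002,0.03],"gripper":-1},{"dr":[-0.3,0,-1.7],"translation":[0.0325,-0.004,0.06],"gripper":-1},{"dr":[-0.3,0,-1.7],"translation":[0.0325,-0.004,0.09],"gripper":-1},{"dr":[-0.3,0,-1.7],"translation":[0.0325,-0.004,0.11],"gripper":-1},{"dr":[-0.3,0,-1.7],"translation":[0.0325,-0.004,0.115],"gripper":-1},{"dr":[-0.3,0,-1.7],"translation":[0.0325,-0.004,0.115],"gripper":-1},{"dr":[-0.3,0,-1.7],"translation":[0.0325,-0.004,0.115],"gripper":-1}]' >/dev/null
python3 look.py w22.png|grep bench; python3 -c "
from h import *
plan(.3917,.2345,-.0055,30)"
```

```text
bench 1711 [391.6 235.4] [40.6 41.2] 30.6 mean [391.4 235.9  20.3] px [313 198]
t 45.58 eef [0.3956 0.2345 0.1   ] gap 1.0 F [-0.   0.5  0.4]
translation [ 0.0018 -0.0036  0.1054] dr [ 0.14 -0.09 -0.19] j [ 0.36  0.17 -0.45  0.95  0.    1.41]
```

```bash
python3 -m handwheel '[{"dr":[0,0,0],"translation":[0.002,-0.0025,0.03],"gripper":-1},{"dr":[0,0,0],"translation":[0.002,-0.0025,0.06],"gripper":-1},{"dr":[0,0,0],"translation":[0.002,-0.0025,0.088],"gripper":-1},{"dr":[0,0,0],"translation":[0.002,-0.0025,0.1],"gripper":-1},{"dr":[0,0,0],"translation":[0.002,-0.0025,0.105],"gripper":-1},{"dr":[0,0,0],"translation":[0.002,-0.0025,0.106],"gripper":-1},{"dr":[0,0,0],"translation":[0.002,-0.0025,0.106],"gripper":-1}]' 40
python3 -m handwheel '[{"dr":[0,0,0],"translation":[0,0,0],"gripper":0.3},{"dr":[0,0,0],"translation":[0,0,0],"gripper":0.3},{"dr":[0,0,0],"translation":[0,0,0],"gripper":0.3},{"dr":[0,0,0],"translation":[0,0,0],"gripper":0.3},{"dr":[0,0,0],"translation":[0,0,0],"gripper":0.3},{"dr":[0,0,0],"translation":[0,0,0],"gripper":0.3}]' 40
python3 -m handwheel '[{"dr":[0,0,0],"translation":[0,0,-0.01],"gripper":0.3},{"dr":[0,0,0],"translation":[0,0,-0.03],"gripper":0.3},{"dr":[0,0,0],"translation":[0,0,-0.06],"gripper":0.3},{"dr":[0,0,0],"translation":[0,0,-0.09],"gripper":0.3},{"dr":[0,0,0],"translation":[0,0,-0.12],"gripper":0.3},{"dr":[0,0,0],"translation":[0,0,-0.15],"gripper":0.3},{"dr":[0,0,0],"translation":[0,0,-0.18],"gripper":0.3},{"dr":[0,0,0],"translation":[0,0,-0.2],"gripper":0.3},{"dr":[0,0,0],"translation":[0,0,-0.2],"gripper":0.3}]' 40
python3 held.py; python3 -c "
from h import *
plan(.672,-.1786,.19,8.2)"
```

```text
time: 46.17
eef_pos: [0.3924, 0.2359, -0.0058]
orientation: [1.573, 2.719, 0.005]
force: [-0.1, 0.2, -0.4]
finger_gap: 1.001
finger_force: 0.0
time: 46.67
eef_pos: [0.3917, 0.2358, -0.0059]
orientation: [-1.573, -2.719, -0.005]
force: [-1.1, -0.2, 6.6]
finger_gap: 0.468
finger_force: 39.4
time: 47.42
eef_pos: [0.3935, 0.2361, 0.1979]
orientation: [1.571, 2.716, 0.013]
force: [1.4, 0.5, -0.7]
finger_gap: 0.471
finger_force: 40.6
held tool xy [-1.   1.2] [41.1 40.6] 38.8 top z -0.0285 4547 x max 20.0 gap 0.471 F 40.605114698410034
t 47.47 eef [0.3925 0.2357 0.1955] gap 0.471 F [ 0.6 -0.2 -1.1]
translation [-0.4985  0.0356  0.0051] dr [ 0.34 -0.13 21.71] j [ 0.36  0.09 -0.29  1.18  0.    1.41]
```

```bash
python3 -m handwheel '[{"dr":[0,0,2],"translation":[-0.02,0.001,0],"gripper":0.3},{"dr":[0,0,4],"translation":[-0.05,0.003,0],"gripper":0.3},{"dr":[0,0,6],"translation":[-0.085,0.006,0],"gripper":0.3},{"dr":[0,0,8],"translation":[-0.12,0.009,0],"gripper":0.3},{"dr":[0,0,10],"translation":[-0.155,0.012,0],"gripper":0.3},{"dr":[0,0,12],"translation":[-0.19,0.015,0],"gripper":0.3},{"dr":[0,0,14],"translation":[-0.225,0.018,0],"gripper":0.3},{"dr":[0,0,16],"translation":[-0.26,0.02,0],"gripper":0.3},{"dr":[0,0,18],"translation":[-0.295,0.023,0],"gripper":0.3},{"dr":[0.3,0,21.7],"translation":[-0.33,0.025,0],"gripper":0.3}]' >/dev/null
python3 -c "
from h import *
plan(.672,-.1786,.15,8.2)"
```

```text
t 48.3 eef [ 0.5769 -0.0399  0.1905] gap 0.468 F [ 0.9  0.2 -0.8]
translation [-0.1507  0.075   0.0397] dr [-0.43 -0.12 -0.12] j [-0.21  0.34  0.01  1.25 -0.    1.22]
```

```bash
python3 -m handwheel '[{"dr":[0,0,0],"translation":[-0.03,0.015,0],"gripper":0.3},{"dr":[0,0,0],"translation":[-0.06,0.03,0],"gripper":0.3},{"dr":[0,0,0],"translation":[-0.09,0.045,0.01],"gripper":0.3},{"dr":[-0.2,0,0],"translation":[-0.12,0.06,0.02],"gripper":0.3},{"dr":[-0.2,0,0],"translation":[-0.14,0.07,0.03],"gripper":0.3},{"dr":[-0.2,0,0],"translation":[-0.15,0.075,0.038],"gripper":0.3},{"dr":[-0.2,0,0],"translation":[-0.151,0.075,0.04],"gripper":0.3},{"dr":[-0.2,0,0],"translation":[-0.151,0.075,0.04],"gripper":0.3},{"dr":[-0.2,0,0],"translation":[-0.151,0.075,0.04],"gripper":0.3}]' >/dev/null
python3 place.py 42 -40
```

```text
held [-0.6  0. ] [41.9 40.3] ang 1.4 bottom z 157.5 block [ 624.4 -145. ] 8.41 eef [ 0.6722 -0.1757  0.1524] toolyaw 8.28
blank yaw-block yaw (mod90) -1.49
SHIFT tool x,y (mm) [-1.9 -0.9 -0. ] down 120.5 F [-0.1  0.3 -1. ] t 49.1
```

```bash
python3 -m handwheel '[{"dr":[0,0,0],"translation":[-0.0019,-0.0009,0.02],"gripper":0.3},{"dr":[0,0,0],"translation":[-0.0019,-0.0009,0.045],"gripper":0.3},{"dr":[0,0,0],"translation":[-0.0019,-0.0009,0.07],"gripper":0.3},{"dr":[0,0,0],"translation":[-0.0019,-0.0009,0.09],"gripper":0.3},{"dr":[0,0,0],"translation":[-0.0019,-0.0009,0.102],"gripper":0.3},{"dr":[0,0,0],"translation":[-0.0019,-0.0009,0.105],"gripper":0.3},{"dr":[0,0,0],"translation":[-0.0019,-0.0009,0.105],"gripper":0.3},{"dr":[0,0,0],"translation":[-0.0019,-0.0009,0.105],"gripper":0.3}]' >/dev/null
python3 place.py 42 -40
```

```text
held [-0.2  0.1] [40.3 41.4] ang -0.0 bottom z 54.7 block [ 624.3 -145.2] 8.33 eef [ 0.6732 -0.1793  0.049 ] toolyaw 8.23
blank yaw-block yaw (mod90) -0.06
SHIFT tool x,y (mm) [ 1.  -1.5 -0. ] down 17.7 F [ 0.6  0.3 -0.2] t 49.8
```

```bash
python3 -m handwheel '[{"dr":[0,0,0],"translation":[0.0009,-0.0013,0.003],"gripper":0.3},{"dr":[0,0,0],"translation":[0.0009,-0.0013,0.006],"gripper":0.3},{"dr":[0,0,0],"translation":[0.0009,-0.0013,0.009],"gripper":0.3},{"dr":[0,0,0],"translation":[0.0009,-0.0013,0.011],"gripper":0.3},{"dr":[0,0,0],"translation":[0.0009,-0.0013,0.013],"gripper":0.3},{"dr":[0,0,0],"translation":[0.0009,-0.0013,0.015],"gripper":0.3},{"dr":[0,0,0],"translation":[0.0009,-0.0013,0.0165],"gripper":0.3},{"dr":[0,0,0],"translation":[0.0009,-0.0013,0.0165],"gripper":0.3}]' 
python3 place.py 42 -40
```

```text
time: 50.48
eef_pos: [0.6705, -0.1785, 0.0314]
orientation: [-2.056, -2.374, 0.0]
force: [-2.5, 0.9, 5.7]
finger_gap: 0.47
finger_force: 44.5
block partial (624.334716796875, -147.95663452148438) (172.29995727539062, 166.26014709472656)
held [-0.6  0.2] [41.3 40.8] ang -27.5 bottom z 37.2 block [ 624.8 -145.1] 8.25 eef [ 0.6705 -0.1785  0.0314] toolyaw 8.2
blank yaw-block yaw (mod90) 27.5
SHIFT tool x,y (mm) [ 0.2  1.3 -0. ] down 0.2 F [-1.9  1.1  5. ] t 50.5
```

```bash
python3 -m handwheel '[{"dr":[0,0,0],"translation":[0,0,0],"gripper":-0.1},{"dr":[0,0,0],"translation":[0,0,0],"gripper":-0.2},{"dr":[0,0,0],"translation":[0,0,0],"gripper":-0.2},{"dr":[0,0,0],"translation":[0,0,0],"gripper":-0.2}]' 40
python3 -m handwheel '[{"dr":[0,0,0],"translation":[0,0,-0.02],"gripper":-0.2},{"dr":[0,0,0],"translation":[0,0,-0.05],"gripper":-1},{"dr":[0,0,0],"translation":[0,0,-0.09],"gripper":-1},{"dr":[0,0,0],"translation":[0,0,-0.13],"gripper":-1},{"dr":[0,0,0],"translation":[0,0,-0.17],"gripper":-1},{"dr":[0,0,0],"translation":[0,-0.03,-0.2],"gripper":-1},{"dr":[0,0,0],"translation":[0,-0.06,-0.22],"gripper":-1},{"dr":[0,0,0],"translation":[0,-0.08,-0.22],"gripper":-1},{"dr":[0,0,0],"translation":[0,-0.08,-0.22],"gripper":-1},{"dr":[0,0,0],"translation":[0,-0.08,-0.22],"gripper":-1}]'
python3 look.py w23.png
python3 - <<'E'
from h import *
plan(.462,-.3755,.25,102.5)
for n in ('side','scene'):
    im,d,P,T,p=cam(n); cv2.imwrite(f'pics/{n}9.png',im)
    for k,c,z0,z1 in (('lid',(.63,.142),.057,.069),('lifter',(.461,-.375),.145,.152),('loop',(.63,.142),.108,.125)):
        m=(np.hypot(P[...,0]-c[0],P[...,1]-c[1])<.16)&(P[...,2]>z0)&(P[...,2]<z1)
        nn,l,st,_=cv2.connectedComponentsWithStats(m.astype(np.uint8)); m=l==1+np.argmax(st[1:,4]); X=P[m]
        print(n,k,m.sum(),cv2.minAreaRect((X[:,:2]*1000).astype(np.float32)),np.median(X[:,2]))
E
```

```text
time: 50.87
eef_pos: [0.6705, -0.1784, 0.0301]
orientation: [-2.055, -2.373, 0.001]
force: [-0.3, -0.8, 0.7]
finger_gap: 0.602
finger_force: 0.0
time: 51.7
eef_pos: [0.5912, -0.1903, 0.2514]
orientation: [-2.058, -2.373, -0.0]
force: [0.9, -0.2, 0.2]
finger_gap: 0.999
finger_force: 0.0
bench 1599 [ 307.4 -186.1] [60.6 57.9] 7.7 mean [ 308.6 -185.2   20.3] px [112 140]
seated 1637 [658.9 -99.3] [36.4 61.2] 8.4 mean [658.4 -98.7  57.3] px [382 111]
seated 1989 [ 576.6 -110.4] [58.4 58.2] 53.3 mean [ 576.6 -110.1   57.4] px [314 111]
seated 1515 [ 587.7 -190.1] [49.6 49.7] 8.3 mean [ 587.7 -189.7   57.3] px [314 176]
seated 827 [ 670.2 -179. ] [40.6 41.1] 57.3 mean [ 669.9 -178.4   57.2] px [378 177]
block [ 624.3 -144.8] [170.7 169.4] 8.24
recess 77 [ 582.7 -131.4] [58.4 20.9] 16.7 mean [ 584.3 -134.6   37.5]
recess 79 [ 599.3 -176.3] [36.8 73.9] 54.2 mean [ 598.7 -176.    37.3]
[ 0.59178968 -0.19015797  0.25053918] 51.75
t 51.75 eef [ 0.5918 -0.1902  0.2505] gap 0.996 F [-0.  -0.2 -0.6]
translation [-0.165  -0.1548  0.0005] dr [ 2.000e-02 -9.000e-02 -9.432e+01] j [-0.44  0.4   0.25  1.42  0.    0.99]
side lid 1946 ((631.85546875, 141.5006103515625), (200.72518920898438, 199.3847198486328), 7.39994478225708) 0.06353063726968816
side lifter 332 ((460.6213073730469, -374.9626159667969), (129.691650390625, 21.271223068237305), 12.481101989746094) 0.14856718955126924
side loop 80 ((632.5107421875, 141.18374633789062), (12.250621795654297, 111.14488220214844), 9.261332511901855) 0.11642374646420167
scene lid 2079 ((633.5449829101562, 138.63780212402344), (197.0651397705078, 204.0079345703125), 7.431390285491943) 0.06291983466946727
scene lifter 256 ((461.2105712890625, -377.6434020996094), (132.56651306152344, 21.193872451782227), 11.616493225097656) 0.14894869153722567
scene loop 74 ((634.423095703125, 137.971923828125), (10.121310234069824, 110.69111633300781), 6.477975368499756) 0.11626989306707108
```

All four are seated (tops at 57 mm). Back for the lifter.

```bash
python3 -m handwheel '[{"dr":[0,0,-7],"translation":[-0.016,-0.015,0],"gripper":-1},{"dr":[0,0,-14],"translation":[-0.033,-0.03,0],"gripper":-1},{"dr":[0,0,-21],"translation":[-0.05,-0.046,0],"gripper":-1},{"dr":[0,0,-28],"translation":[-0.066,-0.062,0],"gripper":-1},{"dr":[0,0,-35],"translation":[-0.083,-0.078,0],"gripper":-1},{"dr":[0,0,-42],"translation":[-0.1,-0.093,0],"gripper":-1},{"dr":[0,0,-49],"translation":[-0.116,-0.11,0],"gripper":-1},{"dr":[0,0,-56],"translation":[-0.133,-0.125,0],"gripper":-1},{"dr":[0,0,-63],"translation":[-0.15,-0.14,0],"gripper":-1},{"dr":[0,0,-70],"translation":[-0.165,-0.155,0],"gripper":-1}]' >/dev/null
python3 -c "
from h import *
plan(.4618,-.3755,.25,102.5)"
```

```text
t 52.68 eef [ 0.4619 -0.3765  0.2492] gap 0.996 F [ 0.3 -1.  -0.6]
translation [ 0.0003  0.001  -0.0008] dr [  0.12  -0.15 -23.91] j [-0.82  0.35  0.18  1.4  -0.   -0.62]
```

```bash
python3 -m handwheel '[{"dr":[0,0,-7],"translation":[0,0.001,0],"gripper":-1},{"dr":[0,0,-14],"translation":[0,0.001,0],"gripper":-1},{"dr":[0,0,-21],"translation":[0,0.001,0],"gripper":-1},{"dr":[0,0,-24],"translation":[0,0.001,0],"gripper":-1},{"dr":[0,0,-24],"translation":[0,0.001,0],"gripper":-1},{"dr":[0,0,-24],"translation":[0,0.001,0],"gripper":-1}]' >/dev/null
python3 - <<'E'
from h import *
im,d,P,T,p=cam('wrist'); cv2.imwrite('pics/w24.png',im)
m=(P[...,2]>.143)&(P[...,2]<.153)&(np.hypot(P[...,0]-.459,P[...,1]+.374)<.09)
n,l,st,_=cv2.connectedComponentsWithStats(m.astype(np.uint8)); m=l==1+np.argmax(st[1:,4])
print(cv2.minAreaRect((P[m][:,:2]*1000).astype(np.float32)),m.sum(),np.median(P[m][:,2]))
plan(.4618,-.3755,.121,102.5)
E
```

```text
((461.64605712890625, -375.87359619140625), (128.9140167236328, 19.851654052734375), 12.639410018920898) 2749 0.14917245340457758
t 53.23 eef [ 0.4625 -0.3744  0.2496] gap 0.999 F [-0.  -0.3 -0. ]
translation [ 0.0007 -0.0012  0.1286] dr [ 0.14 -0.11 -0.36] j [-0.82  0.35  0.17  1.4  -0.   -1.03]
```

```bash
python3 -m handwheel '[{"dr":[0,0,-0.3],"translation":[0.0007,-0.0015,0.03],"gripper":-1},{"dr":[0,0,-0.3],"translation":[0.0007,-0.0015,0.06],"gripper":-1},{"dr":[0,0,-0.3],"translation":[0.0007,-0.0015,0.09],"gripper":-1},{"dr":[0,0,-0.3],"translation":[0.0007,-0.0015,0.115],"gripper":-1},{"dr":[0,0,-0.3],"translation":[0.0007,-0.0015,0.127],"gripper":-1},{"dr":[0,0,-0.3],"translation":[0.0007,-0.0015,0.129],"gripper":-1},{"dr":[0,0,-0.3],"translation":[0.0007,-0.0015,0.129],"gripper":-1}]' 90
python3 -m handwheel '[{"dr":[0,0,0],"translation":[0,0,0],"gripper":1},{"dr":[0,0,0],"translation":[0,0,0],"gripper":1},{"dr":[0,0,0],"translation":[0,0,0],"gripper":1},{"dr":[0,0,0],"translation":[0,0,0],"gripper":1},{"dr":[0,0,0],"translation":[0,0,0],"gripper":1},{"dr":[0,0,0],"translation":[0,0,0],"gripper":1},{"dr":[0,0,0],"translation":[0,0,0],"gripper":1},{"dr":[0,0,0],"translation":[0,0,0],"gripper":1}]' 90
python3 -m handwheel '[{"dr":[0,0,0],"translation":[0,0,-0.01],"gripper":1},{"dr":[0,0,0],"translation":[0,0,-0.03],"gripper":1},{"dr":[0,0,0],"translation":[0,0,-0.05],"gripper":1},{"dr":[0,0,0],"translation":[0,0,-0.075],"gripper":1},{"dr":[0,0,0],"translation":[0,0,-0.1],"gripper":1},{"dr":[0,0,0],"translation":[0,0,-0.125],"gripper":1},{"dr":[0,0,0],"translation":[0,0,-0.15],"gripper":1},{"dr":[0,0,0],"translation":[0,0,-0.17],"gripper":1},{"dr":[0,0,0],"translation":[0,0,-0.18],"gripper":1},{"dr":[0,0,0],"translation":[0,0,-0.18],"gripper":1}]'
python3 -c "
from h import *
plan(.557,.131,.30,7.6)"
```

```text
time: 53.82
eef_pos: [0.4612, -0.3754, 0.1204]
orientation: [0.341, -3.12, -0.005]
force: [0.7, -0.6, -0.5]
finger_gap: 0.996
finger_force: 0.0
time: 54.48
eef_pos: [0.4618, -0.3762, 0.1225]
orientation: [0.342, -3.122, -0.0]
force: [-0.1, 2.0, 6.1]
finger_gap: 0.208
finger_force: 90.1
time: 55.32
eef_pos: [0.4624, -0.3768, 0.3044]
orientation: [-0.342, 3.122, -0.003]
force: [-0.5, -0.1, -3.2]
finger_gap: 0.208
finger_force: 89.1
t 55.32 eef [ 0.4624 -0.3768  0.3044] gap 0.208 F [-0.5 -0.1 -3.2]
translation [-0.2023  0.4753  0.0034] dr [-6.00e-02  1.40e-01  9.49e+01] j [-0.82  0.35  0.31  1.52 -0.   -1.04]
```

```bash
python3 -m handwheel '[{"dr":[0,0,6.5],"translation":[-0.013,0.03,0],"gripper":1},{"dr":[0,0,13],"translation":[-0.028,0.066,0],"gripper":1},{"dr":[0,0,19.5],"translation":[-0.043,0.101,0],"gripper":1},{"dr":[0,0,26],"translation":[-0.057,0.135,0],"gripper":1},{"dr":[0,0,32.5],"translation":[-0.072,0.17,0],"gripper":1},{"dr":[0,0,39],"translation":[-0.086,0.203,0],"gripper":1},{"dr":[0,0,45.5],"translation":[-0.1,0.237,0],"gripper":1},{"dr":[0,0,52],"translation":[-0.115,0.27,0],"gripper":1},{"dr":[0,0,58.5],"translation":[-0.13,0.305,0],"gripper":1},{"dr":[0,0,65],"translation":[-0.145,0.34,0],"gripper":1}]' >/dev/null
python3 -c "
from h import *
plan(.557,.131,.30,7.6)"
```

```text
t 56.15 eef [ 0.5288 -0.0123  0.3005] gap 0.204 F [ 0.3 -0.5 -2. ]
translation [0.0967 0.1094 0.0006] dr [-0.17 -0.15 29.8 ] j [-0.18  0.22  0.12  1.47  0.    0.74]
```

```bash
python3 -m handwheel '[{"dr":[0,0,6.5],"translation":[0.02,0.022,0],"gripper":1},{"dr":[0,0,13],"translation":[0.042,0.048,0],"gripper":1},{"dr":[0,0,19.5],"translation":[0.065,0.074,0],"gripper":1},{"dr":[0,0,26],"translation":[0.084,0.095,0],"gripper":1},{"dr":[0,0,29.8],"translation":[0.094,0.107,0],"gripper":1},{"dr":[-0.1,-0.1,29.8],"translation":[0.0967,0.1094,0],"gripper":1},{"dr":[-0.1,-0.1,29.8],"translation":[0.0967,0.1094,0],"gripper":1},{"dr":[-0.1,-0.1,29.8],"translation":[0.0967,0.1094,0],"gripper":1},{"dr":[-0.1,-0.1,29.8],"translation":[0.0967,0.1094,0],"gripper":1}]' >/dev/null
python3 - <<'E'
from h import *
s=ctrl.sense(); print(s['eef_pos'].round(4))
for n in('scene','side','wrist'):
    im,d,P,T,p=cam(n); cv2.imwrite(f'pics/{n}_25.png',im)
    for k,c,r,z0,z1 in (('loop',(.632,.141),.1,.108,.125),('lid',(.632,.141),.2,.057,.069),('prong',(.557,.131),.065,.175,.235)):
        m=(np.hypot(P[...,0]-c[0],P[...,1]-c[1])<r)&(P[...,2]>z0)&(P[...,2]<z1)
        if m.sum()<10: continue
        nn,l,st,_=cv2.connectedComponentsWithStats(m.astype(np.uint8))
        if k!='prong': m=l==1+np.argmax(st[1:,4])
        print(n,k,m.sum(),[np.round(a,1) for a in cv2.minAreaRect((P[m][:,:2]*1000).astype(np.float32))],P[m][:,2].min().round(3),P[m][:,2].max().round(3))
plan(.5635,.1315,.19,7.6)
E
```

```text
[0.5565 0.1282 0.3015]
scene loop 75 [array([634.6, 137.5]), array([  9.2, 108.9]), np.float64(7.5)] 0.109 0.121
scene lid 2083 [array([633.9, 138.5]), array([197.4, 201.8]), np.float64(7.5)] 0.057 0.069
scene prong 124 [array([550.1, 123. ]), array([65. , 46.8]), np.float64(7.9)] 0.197 0.235
side loop 79 [array([631.1, 141.5]), array([ 10.7, 110.1]), np.float64(7.5)] 0.109 0.122
side lid 2006 [array([632.1, 141.9]), array([200.5, 200.5]), np.float64(7.2)] 0.057 0.069
side prong 109 [array([550., 127.]), array([66.4, 46.3]), np.float64(6.6)] 0.2 0.234
wrist loop 699 [array([633.3, 141.5]), array([ 10.2, 108.9]), np.float64(7.7)] 0.108 0.12
wrist lid 13895 [array([634.2, 141.7]), array([194.8, 195. ]), np.float64(7.9)] 0.06 0.068
wrist prong 503 [array([551.4, 127. ]), array([63.2, 43.9]), np.float64(7.8)] 0.211 0.235
t 57.05 eef [0.5568 0.1281 0.3019] gap 0.205 F [ 0.8 -0.  -2.6]
translation [0.0024 0.007  0.1119] dr [0.04 0.01 0.26] j [ 0.09  0.3   0.23  1.5  -0.    1.52]
```

```bash
python3 -m handwheel '[{"dr":[0,0,0.1],"translation":[0.0025,0.005,0.03],"gripper":1},{"dr":[0,0,0.1],"translation":[0.0025,0.005,0.06],"gripper":1},{"dr":[0,0,0.1],"translation":[0.0025,0.005,0.09],"gripper":1},{"dr":[0,0,0.1],"translation":[0.0025,0.005,0.112],"gripper":1},{"dr":[0,0,0.1],"translation":[0.0025,0.005,0.122],"gripper":1},{"dr":[0,0,0.1],"translation":[0.0025,0.005,0.124],"gripper":1},{"dr":[0,0,0.1],"translation":[0.0025,0.005,0.124],"gripper":1},{"dr":[0,0,0.1],"translation":[0.0025,0.005,0.124],"gripper":1}]'
python3 - <<'E'
from h import *
plan(.633,.141,.1775,7.6)
im,d,P,T,p=cam('side')
m=(np.hypot(P[...,0]-.558,P[...,1]-.131)<.06)&(P[...,2]>.067)&(P[...,2]<.14); print(m.sum(),np.percentile(P[m][:,2],[1,5]))
im,d,P,T,p=cam('scene')
m=(np.hypot(P[...,0]-.558,P[...,1]-.131)<.06)&(P[...,2]>.067)&(P[...,2]<.14); print(m.sum(),np.percentile(P[m][:,2],[1,5]))
E
```

```text
time: 57.72
eef_pos: [0.5626, 0.1323, 0.1796]
orientation: [2.063, 2.366, 0.004]
force: [1.1, 0.5, -1.8]
finger_gap: 0.206
finger_force: 89.1
t 57.72 eef [0.5626 0.1323 0.1796] gap 0.206 F [ 1.1  0.5 -1.8]
translation [-0.0009  0.0709  0.0023] dr [0.19 0.01 0.21] j [ 0.09  0.33 -0.03  1.21 -0.    1.53]
148 [0.06710338 0.06730833]
127 [0.07908754 0.081234  ]
```

```bash
python3 -m handwheel '[{"dr":[0,0,0],"translation":[-0.001,0.01,0.001],"gripper":1},{"dr":[0,0,0],"translation":[-0.001,0.02,0.001],"gripper":1},{"dr":[0,0,0],"translation":[-0.001,0.03,0.001],"gripper":1},{"dr":[0,0,0],"translation":[-0.001,0.041,0.001],"gripper":1},{"dr":[0,0,0],"translation":[-0.001,0.052,0.001],"gripper":1},{"dr":[0,0,0],"translation":[-0.001,0.062,0.001],"gripper":1},{"dr":[0,0,0],"translation":[-0.001,0.069,0.001],"gripper":1},{"dr":[0,0,0],"translation":[-0.001,0.071,0.001],"gripper":1},{"dr":[0,0,0],"translation":[-0.001,0.071,0.001],"gripper":1}]'
python3 -m handwheel '[{"dr":[0,0,0],"translation":[0,0,-0.005],"gripper":1},{"dr":[0,0,0],"translation":[0,0,-0.01],"gripper":1},{"dr":[0,0,0],"translation":[0,0,-0.014],"gripper":1},{"dr":[0,0,0],"translation":[0,0,-0.018],"gripper":1},{"dr":[0,0,0],"translation":[0,0,-0.021],"gripper":1},{"dr":[0,0,0],"translation":[0,0,-0.024],"gripper":1},{"dr":[0,0,0],"translation":[0,0,-0.027],"gripper":1},{"dr":[0,0,0],"translation":[0,0,-0.03],"gripper":1},{"dr":[0,0,0],"translation":[0,0,-0.035],"gripper":1},{"dr":[0,0,0],"translation":[0,0,-0.035],"gripper":1}]'
python3 -c "
from h import *
plan(.633,.141,.291,7.6)"
```

```text
time: 58.57
eef_pos: [0.6327, 0.1412, 0.1774]
orientation: [2.064, 2.367, 0.002]
force: [0.5, -0.6, -3.0]
finger_gap: 0.2
finger_force: 89.2
time: 59.4
eef_pos: [0.632, 0.1411, 0.2123]
orientation: [2.064, 2.368, 0.001]
force: [0.7, 0.3, -7.0]
finger_gap: 0.207
finger_force: 88.8
t 59.4 eef [0.632  0.1411 0.2123] gap 0.207 F [ 0.7  0.3 -7. ]
translation [-0.0003  0.001  -0.0787] dr [0.04 0.   0.23] j [ 0.1   0.46  0.25  1.36 -0.    1.53]
```

```bash
python3 -m handwheel '[{"dr":[0,0,0],"translation":[0,0,-0.004],"gripper":1},{"dr":[0,0,0],"translation":[0,0,-0.011],"gripper":1},{"dr":[0,0,0],"translation":[0,0,-0.02],"gripper":1},{"dr":[0,0,0],"translation":[0,0,-0.03],"gripper":1},{"dr":[0,0,0],"translation":[0,0,-0.04],"gripper":1},{"dr":[0,0,0],"translation":[0,0,-0.05],"gripper":1},{"dr":[0,0,0],"translation":[0,0,-0.06],"gripper":1},{"dr":[0,0,0],"translation":[0,0,-0.068],"gripper":1},{"dr":[0,0,0],"translation":[0,0,-0.073],"gripper":1},{"dr":[0,0,0],"translation":[0,0,-0.075],"gripper":1}]'
python3 -m handwheel '[{"dr":[0,0,0],"translation":[0,0,0],"gripper":1},{"dr":[0,0,0],"translation":[0,0,0],"gripper":1},{"dr":[0,0,0],"translation":[0,0,0],"gripper":1},{"dr":[0,0,0],"translation":[0,0,0],"gripper":1}]'
cat > lid.py <<'E'
from h import *
import sys
cx,cy=map(float,sys.argv[1:3]); zlo=float(sys.argv[3]) if len(sys.argv)>3 else .12
for n in ('side','scene'):
    im,d,P,T,p=cam(n); cv2.imwrite(f'pics/{n}_lid.png',im)
    m=(np.hypot(P[...,0]-cx,P[...,1]-cy)<.16)&(P[...,2]>zlo)&(P[...,2]<zlo+.045)
    nn,l,st,_=cv2.connectedComponentsWithStats(m.astype(np.uint8)); m=l==1+np.argmax(st[1:,4]); X=P[m]
    k=abs(X[:,2]-np.median(X[:,2]))<.008; X=X[k]
    A=np.c_[X[:,:2]-[cx,cy],np.ones(len(X))]; print(n,len(X),np.linalg.lstsq(A,X[:,2],rcond=None)[0].round(4),[np.round(a,1) for a in cv2.minAreaRect((X[:,:2]*1000).astype(np.float32))])
    m=(np.hypot(P[...,0]-.6245,P[...,1]+.145)<.14)&(P[...,2]>.043)&(P[...,2]<.047)
    if m.sum()>500: print(' block',[np.round(a,1) for a in cv2.minAreaRect((P[m][:,:2]*1000).astype(np.float32))])
    m=(np.hypot(P[...,0]-.6245,P[...,1]+.145)<.16)&(P[...,2]>.017)&(P[...,2]<.023)
    if m.sum()>200: print(' base',[np.round(a,1) for a in cv2.minAreaRect((P[m][:,:2]*1000).astype(np.float32))])
E
python3 lid.py .633 .141; python3 -c "
from h import *
plan(.624,-.145,.287,8.2)"
```

```text
time: 60.23
eef_pos: [0.6325, 0.1412, 0.2886]
orientation: [2.063, 2.366, 0.003]
force: [0.5, -0.2, -6.5]
finger_gap: 0.205
finger_force: 88.8
time: 60.57
eef_pos: [0.6316, 0.1411, 0.2862]
orientation: [-2.064, -2.368, 0.001]
force: [0.1, 0.1, -6.9]
finger_gap: 0.206
finger_force: 88.8
side 2012 [-0.0022  0.0032  0.1459] [array([628.8, 140.7]), array([201.4, 200.5]), np.float64(7.5)]
 block [array([ 623.8, -144.8]), array([174. , 174.2]), np.float64(8.8)]
 base [array([ 620.1, -145.6]), array([212.8, 218.6]), np.float64(9.9)]
scene 2044 [-0.0087  0.0032  0.1454] [array([630.7, 138.5]), array([197.7, 201.4]), np.float64(7.7)]
 block [array([ 624.7, -147.3]), array([171.6, 173.4]), np.float64(8.4)]
 base [array([ 624.2, -149.5]), array([218.9, 213.2]), np.float64(9.6)]
t 60.67 eef [0.6317 0.1411 0.2863] gap 0.207 F [-0.4 -0.5 -6.7]
translation [-0.2824 -0.0466 -0.0007] dr [-0.02 -0.   -0.37] j [0.1  0.46 0.43 1.54 0.   1.53]
```

```bash
python3 -m handwheel '[{"dr":[0,0,0],"translation":[-0.005,-0.001,0],"gripper":1},{"dr":[0,0,0],"translation":[-0.014,-0.002,0],"gripper":1},{"dr":[0,0,0],"translation":[-0.027,-0.004,0],"gripper":1},{"dr":[0,0,0],"translation":[-0.043,-0.007,0],"gripper":1},{"dr":[0,0,0],"translation":[-0.061,-0.01,0],"gripper":1},{"dr":[0,0,0],"translation":[-0.08,-0.013,0],"gripper":1},{"dr":[0,0,0],"translation":[-0.1,-0.016,0],"gripper":1},{"dr":[0,0,0],"translation":[-0.12,-0.019,0],"gripper":1},{"dr":[0,0,0],"translation":[-0.14,-0.022,0],"gripper":1},{"dr":[0,0,0],"translation":[-0.16,-0.025,0],"gripper":1}]' >/dev/null
python3 -m handwheel '[{"dr":[0,0,0],"translation":[-0.02,-0.0032,0],"gripper":1},{"dr":[0,0,-0.2],"translation":[-0.04,-0.0064,0],"gripper":1},{"dr":[0,0,-0.4],"translation":[-0.06,-0.0096,0],"gripper":1},{"dr":[0,0,-0.5],"translation":[-0.078,-0.0125,0],"gripper":1},{"dr":[0,0,-0.5],"translation":[-0.094,-0.015,0],"gripper":1},{"dr":[0,0,-0.5],"translation":[-0.106,-0.017,0],"gripper":1},{"dr":[0,0,-0.5],"translation":[-0.115,-0.0185,0],"gripper":1},{"dr":[0,0,-0.5],"translation":[-0.12,-0.0193,0],"gripper":1},{"dr":[0,0,-0.5],"translation":[-0.122,-0.0196,0],"gripper":1},{"dr":[0,0,-0.5],"translation":[-0.122,-0.0196,0],"gripper":1}]' >/dev/null
python3 -m handwheel '[{"dr":[0,0,0],"translation":[0,0,0],"gripper":1},{"dr":[0,0,0],"translation":[0,0,0],"gripper":1},{"dr":[0,0,0],"translation":[0,0,0],"gripper":1},{"dr":[0,0,0],"translation":[0,0,0],"gripper":1}]'
python3 lid.py .624 -.146; python3 -c "
from h import *
plan(.6262,-.1445,.287,8.2)"
```

```text
time: 62.67
eef_pos: [0.6262, -0.1436, 0.287]
orientation: [2.053, 2.378, 0.001]
force: [0.7, 0.8, -6.2]
finger_gap: 0.205
finger_force: 88.7
side 2814 [0.0008 0.0012 0.1466] [array([ 624.8, -142.5]), array([202. , 200.8]), np.float64(8.6)]
 base [array([ 621.4, -145.2]), array([219.3, 215.9]), np.float64(9.0)]
scene 2974 [-0.0083  0.003   0.1464] [array([ 626.3, -145.8]), array([197. , 199.2]), np.float64(8.3)]
 base [array([ 625.4, -148.2]), array([214.5, 215. ]), np.float64(8.5)]
t 62.77 eef [ 0.6263 -0.1438  0.287 ] gap 0.201 F [ 0.1  0.4 -6.8]
translation [-0.0007 -0.0002 -0.    ] dr [0.05 0.   0.17] j [-0.35  0.45  0.41  1.53  0.    1.07]
```

```bash
python3 -m handwheel '[{"dr":[0,0,0],"translation":[-0.001,-0.0013,0.005],"gripper":1},{"dr":[0,0,0],"translation":[-0.001,-0.0013,0.013],"gripper":1},{"dr":[0,0,0],"translation":[-0.001,-0.0013,0.023],"gripper":1},{"dr":[0,0,0],"translation":[-0.001,-0.0013,0.033],"gripper":1},{"dr":[0,0,0],"translation":[-0.001,-0.0013,0.043],"gripper":1},{"dr":[0,0,0],"translation":[-0.001,-0.0013,0.053],"gripper":1},{"dr":[0,0,0],"translation":[-0.001,-0.0013,0.06],"gripper":1},{"dr":[0,0,0],"translation":[-0.001,-0.0013,0.065],"gripper":1},{"dr":[0,0,0],"translation":[-0.001,-0.0013,0.069],"gripper":1},{"dr":[0,0,0],"translation":[-0.001,-0.0013,0.071],"gripper":1}]'
python3 -m handwheel '[{"dr":[0,0,0],"translation":[0,0,0.002],"gripper":1},{"dr":[0,0,0],"translation":[0,0,0.004],"gripper":1},{"dr":[0,0,0],"translation":[0,0,0.006],"gripper":1},{"dr":[0,0,0],"translation":[0,0,0.008],"gripper":1},{"dr":[0,0,0],"translation":[0,0,0.01],"gripper":1},{"dr":[0,0,0],"translation":[0,0,0.01],"gripper":1}]'
python3 lid.py .624 -.145 .052
```

```text
time: 63.6
eef_pos: [0.625, -0.1454, 0.2153]
orientation: [2.054, 2.377, 0.001]
force: [-0.1, -0.0, -7.3]
finger_gap: 0.206
finger_force: 88.7
time: 64.1
eef_pos: [0.6253, -0.1456, 0.2062]
orientation: [2.053, 2.376, 0.001]
force: [0.2, 0.4, -3.1]
finger_gap: 0.206
finger_force: 89.3
side 2638 [0.0035 0.0034 0.0713] [array([ 624.3, -145.8]), array([200.6, 198.7]), np.float64(8.9)]
 base [array([ 582.2, -199.7]), array([154.3, 293.1]), np.float64(53.2)]
scene 2804 [-0.0034  0.0028  0.071 ] [array([ 625.1, -148.3]), array([198.4, 197.8]), np.float64(8.6)]
 base [array([ 625.4, -150.2]), array([214.5, 212.1]), np.float64(8.8)]
```

The lid is down (top at 71 mm, level). Disengage, retract and rise.

```bash
python3 -m handwheel '[{"dr":[0,0,0],"translation":[0,0,0.005],"gripper":1},{"dr":[0,0,0],"translation":[0,0,0.01],"gripper":1},{"dr":[0,0,0],"translation":[0,0,0.015],"gripper":1},{"dr":[0,0,0],"translation":[0,0,0.019],"gripper":1},{"dr":[0,0,0],"translation":[0,0,0.02],"gripper":1},{"dr":[0,0,0],"translation":[0,0,0.02],"gripper":1},{"dr":[0,0,0],"translation":[0,0,0.02],"gripper":1}]'
python3 -m handwheel '[{"dr":[0,0,0],"translation":[0,-0.006,0],"gripper":1},{"dr":[0,0,0],"translation":[0,-0.016,0],"gripper":1},{"dr":[0,0,0],"translation":[0,-0.028,0],"gripper":1},{"dr":[0,0,0],"translation":[0,-0.04,0],"gripper":1},{"dr":[0,0,0],"translation":[0,-0.052,0],"gripper":1},{"dr":[0,0,0],"translation":[0,-0.064,0],"gripper":1},{"dr":[0,0,0],"translation":[0,-0.075,0],"gripper":1},{"dr":[0,0,0],"translation":[0,-0.078,0],"gripper":1},{"dr":[0,0,0],"translation":[0,-0.078,0],"gripper":1}]'
python3 -m handwheel '[{"dr":[0,0,0],"translation":[0,0,-0.02],"gripper":1},{"dr":[0,0,0],"translation":[0,0,-0.045],"gripper":1},{"dr":[0,0,0],"translation":[0,0,-0.07],"gripper":1},{"dr":[0,0,0],"translation":[0,0,-0.095],"gripper":1},{"dr":[0,0,0],"translation":[0,0,-0.112],"gripper":1},{"dr":[0,0,0],"translation":[0,0,-0.115],"gripper":1},{"dr":[0,0,0],"translation":[0,0,-0.115],"gripper":1}]'
python3 lid.py .624 -.145 .052;  python3 -c "
from h import *
plan(.4615,-.3755,.30,102.5)"
```

```text
time: 64.78
eef_pos: [0.625, -0.1455, 0.1857]
orientation: [2.054, 2.377, 0.001]
force: [-0.4, 0.2, -2.3]
finger_gap: 0.207
finger_force: 89.3
time: 65.53
eef_pos: [0.5473, -0.157, 0.1865]
orientation: [2.054, 2.375, 0.001]
force: [-0.2, -0.2, -3.4]
finger_gap: 0.206
finger_force: 89.3
time: 66.12
eef_pos: [0.5491, -0.1571, 0.3021]
orientation: [2.051, 2.374, 0.003]
force: [0.2, 0.7, -2.8]
finger_gap: 0.205
finger_force: 89.4
side 2848 [0.0027 0.003  0.0711] [array([ 624.3, -145.3]), array([199.5, 200.5]), np.float64(8.3)]
 base [array([ 579.9, -201. ]), array([154.2, 296.2]), np.float64(53.5)]
scene 3142 [-0.0028  0.0019  0.0709] [array([ 625.5, -148.4]), array([198.2, 198.9]), np.float64(8.6)]
 base [array([ 625.5, -148.8]), array([214.5, 212.7]), np.float64(8.5)]
t 66.22 eef [ 0.5478 -0.1566  0.2995] gap 0.21 F [ 0.2  0.5 -3.6]
translation [-0.2041 -0.1172 -0.0006] dr [ 2.000e-02 -5.000e-02 -9.416e+01] j [-0.42  0.3   0.22  1.49  0.    1.01]
```

```bash
python3 -m handwheel '[{"dr":[0,0,-6.8],"translation":[-0.014,-0.008,0],"gripper":1},{"dr":[0,0,-13.6],"translation":[-0.028,-0.016,0],"gripper":1},{"dr":[0,0,-20.4],"translation":[-0.043,-0.025,0],"gripper":1},{"dr":[0,0,-27.2],"translation":[-0.058,-0.033,0],"gripper":1},{"dr":[0,0,-34],"translation":[-0.073,-0.042,0],"gripper":1},{"dr":[0,0,-40.8],"translation":[-0.088,-0.05,0],"gripper":1},{"dr":[0,0,-47.6],"translation":[-0.103,-0.059,0],"gripper":1},{"dr":[0,0,-54.4],"translation":[-0.118,-0.068,0],"gripper":1},{"dr":[0,0,-61.2],"translation":[-0.132,-0.076,0],"gripper":1},{"dr":[0,0,-68],"translation":[-0.147,-0.084,0],"gripper":1}]' >/dev/null
python3 -c "
from h import *
plan(.4615,-.3755,.30,102.5)"
```

```text
t 67.05 eef [ 0.4851 -0.3146  0.2986] gap 0.207 F [ 0.8 -1.1 -3.4]
translation [ 0.0089 -0.0647 -0.0015] dr [  0.14  -0.11 -25.83] j [-0.71  0.32  0.24  1.5   0.   -0.48]
```

```bash
python3 -m handwheel '[{"dr":[0,0,-6.5],"translation":[0.002,-0.018,-0.0015],"gripper":1},{"dr":[0,0,-13],"translation":[0.005,-0.036,-0.0015],"gripper":1},{"dr":[0,0,-19],"translation":[0.007,-0.052,-0.0015],"gripper":1},{"dr":[0.1,-0.1,-24],"translation":[0.009,-0.062,-0.0015],"gripper":1},{"dr":[0.1,-0.1,-25.8],"translation":[0.009,-0.0647,-0.0015],"gripper":1},{"dr":[0.1,-0.1,-25.8],"translation":[0.009,-0.0647,-0.0015],"gripper":1},{"dr":[0.1,-0.1,-25.8],"translation":[0.009,-0.0647,-0.0015],"gripper":1},{"dr":[0.1,-0.1,-25.8],"translation":[0.009,-0.0647,-0.0015],"gripper":1}]' >/dev/null
python3 -c "
from h import *
plan(.4610,-.3755,.122,102.5)"
```

```text
t 67.72 eef [ 0.4619 -0.3745  0.3012] gap 0.205 F [ 0.4 -0.4 -1.9]
translation [ 0.0012 -0.0007  0.1792] dr [-0.02  0.06 -0.41] j [-0.82  0.35  0.29  1.52  0.   -1.03]
```

```bash
python3 -m handwheel '[{"dr":[0,0,-0.3],"translation":[0.001,-0.0007,0.015],"gripper":1},{"dr":[0,0,-0.3],"translation":[0.001,-0.0007,0.04],"gripper":1},{"dr":[0,0,-0.3],"translation":[0.001,-0.0007,0.065],"gripper":1},{"dr":[0,0,-0.3],"translation":[0.001,-0.0007,0.09],"gripper":1},{"dr":[0,0,-0.3],"translation":[0.001,-0.0007,0.115],"gripper":1},{"dr":[0,0,-0.3],"translation":[0.001,-0.0007,0.135],"gripper":1},{"dr":[0,0,-0.3],"translation":[0.001,-0.0007,0.152],"gripper":1},{"dr":[0,0,-0.3],"translation":[0.001,-0.0007,0.164],"gripper":1},{"dr":[0,0,-0.3],"translation":[0.001,-0.0007,0.171],"gripper":1},{"dr":[0,0,-0.3],"translation":[0.001,-0.0007,0.174],"gripper":1}]'
python3 -m handwheel '[{"dr":[0,0,0],"translation":[0,0,0.001],"gripper":1},{"dr":[0,0,0],"translation":[0,0,0.002],"gripper":1},{"dr":[0,0,0],"translation":[0,0,0.003],"gripper":1},{"dr":[0,0,0],"translation":[0,0,0.004],"gripper":1},{"dr":[0,0,0],"translation":[0,0,0.005],"gripper":1},{"dr":[0,0,0],"translation":[0,0,0.005],"gripper":1}]'
```

```text
time: 68.55
eef_pos: [0.4612, -0.3752, 0.1268]
orientation: [-0.341, 3.122, 0.0]
force: [-0.0, -0.0, -3.6]
finger_gap: 0.206
finger_force: 89.3
time: 69.05
eef_pos: [0.4617, -0.3765, 0.1235]
orientation: [-0.34, 3.121, -0.004]
force: [-0.4, 0.1, -3.3]
finger_gap: 0.205
finger_force: 89.3
```

```bash
python3 -m handwheel '[{"dr":[0,0,0],"translation":[0,0,0.001],"gripper":1},{"dr":[0,0,0],"translation":[0,0,0.002],"gripper":1},{"dr":[0,0,0],"translation":[0,0,0.0025],"gripper":1},{"dr":[0,0,0],"translation":[0,0,0.0025],"gripper":1}]'
python3 -m handwheel '[{"dr":[0,0,0],"translation":[0,0,0],"gripper":0.2},{"dr":[0,0,0],"translation":[0,0,0],"gripper":-0.4},{"dr":[0,0,0],"translation":[0,0,0],"gripper":-1},{"dr":[0,0,0],"translation":[0,0,0],"gripper":-1},{"dr":[0,0,0],"translation":[0,0,0],"gripper":-1},{"dr":[0,0,0],"translation":[0,0,0],"gripper":-1},{"dr":[0,0,0],"translation":[0,0,0],"gripper":-1}]'
python3 -m handwheel '[{"dr":[0,0,0],"translation":[0,0,-0.02],"gripper":-1},{"dr":[0,0,0],"translation":[0,0,-0.05],"gripper":-1},{"dr":[0,0,0],"translation":[0,0,-0.08],"gripper":-1},{"dr":[0,0,0],"translation":[0,0,-0.11],"gripper":-1},{"dr":[0,0,0],"translation":[0,0,-0.15],"gripper":-1},{"dr":[0,0,0],"translation":[0,0,-0.15],"gripper":-1},{"dr":[0,0,0],"translation":[0,0,-0.15],"gripper":-1},{"dr":[0,0,0],"translation":[0,0,-0.15],"gripper":-1}]'
python3 - <<'E'
from h import *
im,d,P,T,p=cam('wrist'); cv2.imwrite('pics/w30.png',im)
m=(P[...,2]>.143)&(P[...,2]<.153)&(np.hypot(P[...,0]-.459,P[...,1]+.374)<.09)
n,l,st,_=cv2.connectedComponentsWithStats(m.astype(np.uint8)); m=l==1+np.argmax(st[1:,4])
print(cv2.minAreaRect((P[m][:,:2]*1000).astype(np.float32)),m.sum(),np.median(P[m][:,2]))
im,d,P,T,p=cam('side'); cv2.imwrite('pics/side30.png',im)
E
python3 lid.py .624 -.145 .052
```

```text
time: 69.38
eef_pos: [0.4618, -0.3766, 0.1225]
orientation: [-0.34, 3.12, -0.005]
force: [-1.6, 1.9, 6.2]
finger_gap: 0.209
finger_force: 90.6
time: 69.97
eef_pos: [0.4616, -0.3764, 0.1207]
orientation: [-0.34, 3.121, -0.003]
force: [-1.0, -0.0, 0.2]
finger_gap: 1.002
finger_force: 0.0
time: 70.63
eef_pos: [0.4613, -0.3762, 0.2706]
orientation: [-0.34, 3.121, -0.004]
force: [-1.0, 0.5, -0.9]
finger_gap: 1.0
finger_force: 0.0
((462.4029846191406, -376.9725341796875), (128.45114135742188, 19.765335083007812), 11.906867980957031) 2340 0.14915926199835228
side 1555 [0.0117 0.0034 0.0717] [array([ 592. , -150.4]), array([136.1, 197.8]), np.float64(8.5)]
 base [array([ 579., -201.]), array([150.8, 296.5]), np.float64(52.8)]
scene 3141 [-0.003  0.003  0.071] [array([ 625.5, -146.6]), array([198.2, 202.7]), np.float64(8.2)]
 base [array([ 625.4, -147.9]), array([213.9, 213.7]), np.float64(8.4)]
```

View pics/side30.png

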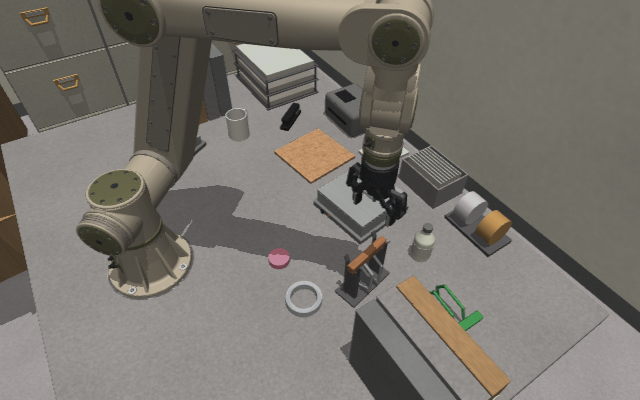

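The picture shows the lid down on the warmer at (355,205), the lifter hung at (365,265), the bench free of blanks, and bystanders in place. The arm touches nothing, so I hand in.

```bash
python3 -c "
from plant import ctrl
print(ctrl.close_job())"
```

```text
the job is handed in; nothing more can be done
None
```

The job is handed in (no verdict was returned): all four blanks measured home in their own recesses before the lid went back, the lid is fully down and level over the block, and the lifter is hung on its stand.

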